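Lock the photo stage level and stand the round-bottomed flasks in its rings

ROBOT

A 6-joint arm with a two-finger parallel gripper is mounted at the origin on the work surface. World frame = base frame: x ahead of the robot, y to its left, z up, the work surface at z = 0. Lengths are in m, angles in rad, forces in N, time in s.
With the tool pointing down it reaches from about 0.225 to 0.725 m from the base axis. Payload 3.1 kg.
Tool frame: the origin (TCP) lies midway between the tips of the shut fingers; the grasp point (between the pads) lies 19 mm behind it; z points along the fingers, y is the line along which they close (so a half turn about z gives the same grasp; the last joint's range is limited). The gripper opens to 85 mm and grips with 20 to 120 N. Pads are 22 mm wide; open, the fingers measure 114 mm over their backs; the gripper's body (76 mm by 85 mm) begins 54 mm behind the grasp point. The pads swing forward as they close: fully open they stand 13 mm farther back than shut.
Start: joints at [-1.431, 0.048, 0.099, 1.622, 0, 1.443], TCP at [0.139, -0.506, 0.231] pointing down, gripper open.
Joint ranges: [-2.91, 2.91], [-0.99, 1.94], [-1.21, 1.42], [-2.12, 2.29], [-1.49, 1.47], [-3.14, 3.14]. Speed limits (rad/s): [2.79, 2.79, 3.14, 3.14, 3.14, 3.14].

INTERFACE

Orientations are given as a unit quaternion [w, x, y, z].
In Python, from station import manip gives the robot as it stands.
- The arm moves only by the tool apply_moves, never from a script. Its argument "deltas" is text: rows parted by semicolons, each of 7 numbers parted by spaces: the opening, from 0 (shut) to 1 (fully open), then the shift along the world's x, y, z in cm, then the turn, a rotation vector about the world's x, y, z in degrees. A call has 1 to 12 rows; each row shifts and turns the commanded pose from where the row before left it; what a row does not reach is not made up. A row lasts 1/8 s, in which the tool goes at most 62.5 mm and 10.7 degrees, less where a joint would pass 70% of its speed; a pose out of reach is approached as far as the arm can. A call with a gripper value outside its range is refused whole. The fingers move at their own pace and stop on an object; the grip force is fixed at half the most. Time passes only in rows, so rows that do not move let the fingers close. It gives the time, the measured TCP pose, the force, the opening and the grip force at its end, in the units of the state.
- manip.get_state(): the state, without advancing time (a new reading comes with each control period).
- manip.read_camera(name): name is "scene" or "top" or "wrist"; returns the picture (400x640x3 uint8, red, green, blue); there is no depth.
- manip.camera_params(name): a dict with "camera_matrix" (3x3 intrinsics, pixels), "rvec" (rotation vector, rad) and "tvec" (3), from world to camera coordinates, as OpenCV has them; the wrist camera has in their place "T_tool_cam" (4x4, takes a point from camera to tool coordinates, whose origin is the TCP and whose axes are the flange's). Camera axes: x right, y down, z forward; pixel columns grow to the right and rows downward; lengths in m; the calibration is good to about 2 mm. A picture is of the moment at which its call begins: read the wrist's pose just before it. camera_params takes no time and is no camera call.
- manip.finish_job(): hands the job in; it is judged then, once.
The state is a dict: "time_s": time; "joint_pos": joint angles; "qvel": joint speeds; "joint_torque": joint torques, N m; "position": TCP position; "eef_rot": TCP orientation; "ft_force": force on the tool from outside, world axes, zero at the start; "moment": the same for the moment, N m; "gripper_width": finger opening in m; "finger_force": force on a finger pad.
Only numpy, scipy, OpenCV 4.12 (cv2) and the standard library are available. Lean on these libraries where they do the work, as an engineer would, in place of code of your own. Each camera call takes 0.05 s, during which the arm holds its last target. There are 200 camera calls.

TASK

Make the photo stage ready and load it: turn its shaft by the ball lever until the flat faces straight up at the setscrew (lever upright, board level), tighten the setscrew fully with the T-handle hex key, and leave the key standing in its wooden block again. Once the stage is locked, set every round-bottomed flask on the table (three or four of them) gently down upright in a cork ring of its own size, big in big and small in small, without disturbing the other things on the table.

Things in the scene. Friction and masses are not known exactly. Their poses are not given: they have to be found in the camera images.
- stage_stand: the tilting photo stage's fixed iron stand: base plate 110 x 500 x 14 mm with two pedestals that carry the shaft level, 100 mm above the table, along the stand's y. Origin on the table under the middle; x points away from the robot, z up. Between the pedestals a plywood board 122 x 366 mm, pinned on the shaft, has its top 24 mm above the axis (124 mm above the table when level) and edges raised 4 mm
- shaft (a joint): angle of the 24 mm steel shaft (with the plywood board, the cork rings and the lever fixed to it), rad. 0 = the flat milled along the shaft faces straight up at the setscrew, the lever stands upright and the board is level; positive = lever leaning and board tipped towards the robot. Range -0.5 to 1.0, starts 0.35 to 0.85; friction holds it where it is left, moving it takes about 4 N at the ball
- shaft_axis (a point): point on the shaft's axis in the plane in which the lever ball swings (stand frame: y = -245 mm, z = 100 mm); its x points level away from the robot, the shaft runs along its y, its z is up
- lever_ball (a point): centre of the black ball (34 mm in diameter) at the end of the lever, 92 mm from the shaft's axis; with the lever upright it is straight above shaft_axis
- setscrew (a joint): how far the setscrew is tightened, rad, growing clockwise seen from above: starts 0 to 0.1 (loose), comes up hard tight at 1.0 to 1.04 (some 60 degrees) with the flat below it. If the round of the shaft is below it instead, it jams early, at about 0.2 to 0.4. Friction 0.06 N m
- setscrew_mouth (a point): centre of the open top of the setscrew's hexagon socket, on top of the stand's left (+y) hub, 147 mm above the table. The socket is 17.2 mm across the flats (edges bevelled 1.5 mm) and 18 mm deep, its corners at 0, 60, 120.. degrees from this point's x axis, which turns with the screw
- hexkey: T-handle hex key, 130 mm, 220 g, upright in the block. Origin at the tip, z up towards the handle. Ball tip 14 mm across, hexagon shank 16 mm across flats from 8 to 88 mm, corners at 0, 60, 120.. degrees from its x axis, flange 34 mm across from 84 to 97 mm, 16 mm stem, handle bar (100 mm along y, 18 mm wide along x) from 106 to 130 mm. In the socket it has 9 degrees of play either way
- key_block: wooden block 70 (x) x 150 (y) x 95 mm high standing fixed on the table, origin under its middle, holding the hex key in a hole and a paint brush (168 mm high) at y = +52 mm
- key_hole (a point): centre of the mouth of the key's hole in the block's top (95 mm above the table): a square through hole 24 mm wide; the key's flange rests on the block's top, with the tip 11 mm above the table
- ring_big1 (a point): centre of the top face of a larger cork ring fixed on the board (68 mm outside, 48 mm inside, 16 mm high); the ball of a big flask sits with its middle 24 mm above this point; the point's z is the board's normal. Level: 140 mm above the table
- ring_big2 (a point): centre of the top face of a larger cork ring fixed on the board (68 mm outside, 48 mm inside, 16 mm high); the ball of a big flask sits with its middle 24 mm above this point; the point's z is the board's normal. Level: 140 mm above the table
- ring_small1 (a point): centre of the top face of a smaller cork ring fixed on the board (58 mm outside, 38 mm inside, 14 mm high); the ball of a small flask sits with its middle 19 mm above this point; the point's z is the board's normal. Level: 138 mm above the table. The four rings stand in a row along the shaft, 86 mm apart, big and small in turn
- ring_small2 (a point): centre of the top face of a smaller cork ring fixed on the board (58 mm outside, 38 mm inside, 14 mm high); the ball of a small flask sits with its middle 19 mm above this point; the point's z is the board's normal. Level: 138 mm above the table. The four rings stand in a row along the shaft, 86 mm apart, big and small in turn
- flask_big1: big terracotta flask, 92 mm high, about 240 g: round-bottomed ball 68 mm in diameter, thin neck, flat mouth disc 38 mm in diameter and 12 mm thick, centred 52 mm above the ball's middle. Grip the disc's edge: there is 18 mm of room for fingertips below its middle. Heavy-based: it rights itself on a flat place. Origin at the ball's middle, z up through the mouth. None at the start if absent
- flask_big2: big terracotta flask, 92 mm high, about 240 g: round-bottomed ball 68 mm in diameter, thin neck, flat mouth disc 38 mm in diameter and 12 mm thick, centred 52 mm above the ball's middle. Grip the disc's edge: there is 18 mm of room for fingertips below its middle. Heavy-based: it rights itself on a flat place. Origin at the ball's middle, z up through the mouth. None at the start if absent
- flask_small1: small terracotta flask, 78 mm high, about 150 g: round-bottomed ball 54 mm in diameter, thin neck, flat mouth disc 30 mm in diameter and 12 mm thick, centred 45 mm above the ball's middle. Grip the disc's edge: there is 18 mm of room for fingertips below its middle. Heavy-based: it rights itself on a flat place. Origin at the ball's middle, z up through the mouth. None at the start if absent
- flask_small2: small terracotta flask, 78 mm high, about 150 g: round-bottomed ball 54 mm in diameter, thin neck, flat mouth disc 30 mm in diameter and 12 mm thick, centred 45 mm above the ball's middle. Grip the disc's edge: there is 18 mm of room for fingertips below its middle. Heavy-based: it rights itself on a flat place. Origin at the ball's middle, z up through the mouth. None at the start if absent
- calipers: steel calipers 160 mm long lying flat, not part of the job; origin at the centre of its underside
- steel_bowl: steel bowl 150 mm across, 45 mm high, not part of the job; origin at the centre of its underside
- brush: hand brush lying flat, not part of the job; origin at the centre of its underside
- chem_bottle: amber bottle 72 mm across, 190 mm high, not part of the job; origin at the centre of its underside
- water_jug: white plastic jug 110 mm across, 210 mm high, not part of the job; origin at the centre of its underside
Mind the look-alikes: they are no part of the job. Leave any blue or orange look-alike of the hexkey alone.

How it is judged:
On the way, in this order (a step that is already met when the one before it is completed fails the run):
1. the shaft's flat faces up at the setscrew (within 0.1 rad), the screw still loose (value of joint shaft between -0.1 and 0.1 rad and value of joint setscrew below 0.5 rad), for 0.2 s.
2. the setscrew is tightened on the flat with the hex key (beyond 0.85 rad) (value of joint shaft between -0.1 and 0.1 rad and value of joint setscrew above 0.85 rad and contact force between hexkey and setscrew above 0.3 N), for 0.1 s.
At the end, for the whole second after the job is handed in: flat up within 0.1 rad, setscrew beyond 0.85 rad; hex key upright in its hole, tip under 20 mm above the table; every flask present at rest in a ring of its own size, ball within 6 mm of the ring's axis and 4 mm of seated height, tilted under 0.2 rad (value of joint shaft between -0.1 and 0.1 rad and value of joint setscrew above 0.85 rad and horizontal distance between hexkey and key_hole below 0.008 m and angle between hexkey's own z axis and vertical below 0.12 rad and height (world z) of hexkey below 0.02 m and ((horizontal distance between flask_big1 and ring_big1 below 0.006 m and z of flask_big1 in the frame of ring_big1 between 0.0201 and 0.0281 m) or (horizontal distance between flask_big1 and ring_big2 below 0.006 m and z of flask_big1 in the frame of ring_big2 between 0.0201 and 0.0281 m)) and angle between each of flask_big1, flask_big2, flask_small1, flask_small2's own z axis and vertical below 0.2 rad and linear speed of each of flask_big1, flask_big2, flask_small1, flask_small2 below 0.03 m/s and ((horizontal distance between flask_big2 and ring_big1 below 0.006 m and z of flask_big2 in the frame of ring_big1 between 0.0201 and 0.0281 m) or (horizontal distance between flask_big2 and ring_big2 below 0.006 m and z of flask_big2 in the frame of ring_big2 between 0.0201 and 0.0281 m)) and ((horizontal distance between flask_small1 and ring_small1 below 0.006 m and z of flask_small1 in the frame of ring_small1 between 0.0152 and 0.0232 m) or (horizontal distance between flask_small1 and ring_small2 below 0.006 m and z of flask_small1 in the frame of ring_small2 between 0.0152 and 0.0232 m)) and ((horizontal distance between flask_small2 and ring_small1 below 0.006 m and z of flask_small2 in the frame of ring_small1 between 0.0152 and 0.0232 m) or (horizontal distance between flask_small2 and ring_small2 below 0.006 m and z of flask_small2 in the frame of ring_small2 between 0.0152 and 0.0232 m))); the robot touches nothing.
It fails at once if the setscrew is driven while the flat does not face it (value of joint setscrew above 0.5 rad and not (value of joint shaft between -0.2 and 0.2 rad)).
It fails at once if a flask is put on the stage before the shaft is locked (contact force between any of flask_big1, flask_big2, flask_small1, flask_small2 and shaft above 0.5 N and not (value of joint setscrew above 0.85 rad)).
It fails at once if a flask is pressed hard on to the stage by the fingers (over 40 N) ((contact force between flask_big1 and shaft above 40 N and contact force between flask_big1 and the fingers above 0.5 N) or (contact force between flask_big2 and shaft above 40 N and contact force between flask_big2 and the fingers above 0.5 N) or (contact force between flask_small1 and shaft above 40 N and contact force between flask_small1 and the fingers above 0.5 N) or (contact force between flask_small2 and shaft above 40 N and contact force between flask_small2 and the fingers above 0.5 N)).
It fails at once if a flask is let drop into a ring (falling free, faster than 0.4 m/s, 8 to 70 mm above its seat) ((linear speed of flask_big1 above 0.4 m/s and contact force between flask_big1 and anything else below 0.1 N and horizontal distance between flask_big1 and ring_big1 below 0.008 m and z of flask_big1 in the frame of ring_big1 between 0.0321 and 0.0941 m) or (linear speed of flask_big1 above 0.4 m/s and contact force between flask_big1 and anything else below 0.1 N and horizontal distance between flask_big1 and ring_big2 below 0.008 m and z of flask_big1 in the frame of ring_big2 between 0.0321 and 0.0941 m) or (linear speed of flask_big2 above 0.4 m/s and contact force between flask_big2 and anything else below 0.1 N and horizontal distance between flask_big2 and ring_big1 below 0.008 m and z of flask_big2 in the frame of ring_big1 between 0.0321 and 0.0941 m) or (linear speed of flask_big2 above 0.4 m/s and contact force between flask_big2 and anything else below 0.1 N and horizontal distance between flask_big2 and ring_big2 below 0.008 m and z of flask_big2 in the frame of ring_big2 between 0.0321 and 0.0941 m) or (linear speed of flask_small1 above 0.4 m/s and contact force between flask_small1 and anything else below 0.1 N and horizontal distance between flask_small1 and ring_small1 below 0.008 m and z of flask_small1 in the frame of ring_small1 between 0.0272 and 0.0892 m) or (linear speed of flask_small1 above 0.4 m/s and contact force between flask_small1 and anything else below 0.1 N and horizontal distance between flask_small1 and ring_small2 below 0.008 m and z of flask_small1 in the frame of ring_small2 between 0.0272 and 0.0892 m) or (linear speed of flask_small2 above 0.4 m/s and contact force between flask_small2 and anything else below 0.1 N and horizontal distance between flask_small2 and ring_small1 below 0.008 m and z of flask_small2 in the frame of ring_small1 between 0.0272 and 0.0892 m) or (linear speed of flask_small2 above 0.4 m/s and contact force between flask_small2 and anything else below 0.1 N and horizontal distance between flask_small2 and ring_small2 below 0.008 m and z of flask_small2 in the frame of ring_small2 between 0.0272 and 0.0892 m)).
It fails at once if another thing on the table is shoved more than 6 cm or knocked over (distance of any of calipers, steel_bowl, brush, chem_bottle, water_jug from where it was at the start of the episode above 0.06 m or angle between any of calipers, steel_bowl, brush, chem_bottle, water_jug's own z axis and vertical above 0.6 rad).
Of flask_big1, flask_big2, flask_small1, flask_small2 only 3 to 4 are there at a start; the rules pass over those that are not, and their reading is None.
At some moment in a run one of flask_big1, flask_big2, flask_small1, flask_small2 may be knocked a few centimetres aside while the robot is not near it.
It also fails if it takes over 208 s, if anything falls off the work surface, if the arm or the gripper's body presses on something with over 40 N, if the wrist force passes 120 N, or if a joint passes its speed limit or range.

## Working session

There is one attempt and no reset: what is moved stays moved. The work goes in short steps, Python scripts to look and compute and a tool call to move; the robot and the scene stay as the last step left them, time stands still between calls to the robot, and variables do not carry over. Pictures are saved under pics/ and viewed, at most 14 in all, crops included, and the job is handed in when it is done.

Besides the shell and the picture viewer there is one more tool, called after "Request:" as a command line: name --argument value ..., lists and objects as JSON in quotes. apply_moves: Moves the arm, as the interface text tells. Its arguments: {"type":"object","properties":{"deltas":{"type":"string"}},"required":["deltas"]}

```bash
mkdir -p pics
cat > h.py <<'E'
import numpy as np, cv2
from station import manip
from scipy.spatial.transform import Rotation as R
def cam(n):
    p=manip.camera_params(n); K=np.array(p["camera_matrix"])
    if n=="wrist":
        s=manip.get_state(); T=np.eye(4); q=s["eef_rot"]; T[:3,:3]=R.from_quat([q[1],q[2],q[3],q[0]]).as_matrix(); T[:3,3]=s["position"]
        M=T@np.array(p["T_tool_cam"]); Rc=M[:3,:3].T; t=-Rc@M[:3,3]
    else:
        Rc=cv2.Rodrigues(np.array(p["rvec"]))[0]; t=np.array(p["tvec"]).ravel()
    return K,Rc,t
def shot(n,f=None):
    c=cam(n); im=cv2.cvtColor(np.array(manip.read_camera(n)),cv2.COLOR_RGB2BGR)
    if f: cv2.imwrite("pics/"+f,im)
    return im,c
def onz(c,uv,z):
    K,Rc,t=c; d=Rc.T@np.linalg.inv(K)@np.array([uv[0],uv[1],1.]); o=-Rc.T@t
    return o+d*(z-o[2])/d[2]
def ray(c,uv):
    K,Rc,t=c; d=Rc.T@np.linalg.inv(K)@np.array([uv[0],uv[1],1.]); return -Rc.T@t,d/np.linalg.norm(d)
def tri(c1,a,c2,b):
    o1,d1=ray(c1,a);o2,d2=ray(c2,b)
    s=np.linalg.lstsq(np.c_[d1,-d2],o2-o1,rcond=None)[0]; p=o1+s[0]*d1;q=o2+s[1]*d2
    return (p+q)/2,np.linalg.norm(p-q)
def proj(c,p):
    K,Rc,t=c; x=K@(Rc@np.array(p)+t); return x[:2]/x[2]
E
python3 - <<'E'
from h import *
a,c=shot("top","top0.png"); b,d=shot("scene","scene0.png")
print(-c[1].T@c[2],-d[1].T@d[2],c[0],d[0])
print(manip.camera_params("wrist"))
print(manip.get_state())
E
```

```text
[0.31673862 0.09239263 1.50636736] [ 1.02398818 -0.3167134   0.9061446 ] [[395.99655641   0.         322.60221967]
 [  0.         395.99655641 192.00127508]
 [  0.           0.           1.        ]] [[361.99278785   0.         316.52230697]
 [  0.         361.99278785 197.52325049]
 [  0.           0.           1.        ]]
{'camera_matrix': array([[287.02263734,   0.        , 319.76497914],
       [  0.        , 287.02263734, 201.12886706],
       [  0.        ,   0.        ,   1.        ]]), 'T_tool_cam': array([[-9.46613638e-05, -9.56419047e-01, -2.91997600e-01,
         7.47789883e-02],
       [ 9.99998731e-01, -5.54946944e-04,  1.49350742e-03,
         9.70002332e-04],
       [-1.59046212e-03, -2.91997088e-01,  9.56417885e-01,
        -1.41559407e-01],
       [ 0.00000000e+00,  0.00000000e+00,  0.00000000e+00,
         1.00000000e+00]])}
{'time_s': 0.1, 'joint_pos': array([-1.43079842e+00,  4.86643848e-02,  9.76998725e-02,  1.62199125e+00,
        1.83984138e-05,  1.44300799e+00]), 'qvel': array([ 2.63991335e-04, -1.85212939e-03,  3.75432761e-03,  3.45980202e-04,
       -1.11934473e-03, -2.17756429e-05]), 'joint_torque': array([ 2.85920229e-03, -3.39852262e+01,  3.20935285e+01,  1.58063747e-02,
       -5.46197668e-05, -3.79223820e-06]), 'position': array([ 0.13883318, -0.5057227 ,  0.23021322]), 'eef_rot': array([-1.07975496e-03,  9.91049123e-01,  1.33493333e-01,  2.60762258e-06]), 'ft_force': array([-0.15169684,  0.27553803, -0.40435736]), 'moment': array([ 0.01344464, -0.0066435 ,  0.03528269]), 'finger_force': 0.0, 'gripper_width': 0.08556277885374869}
```

View pics/top0.png

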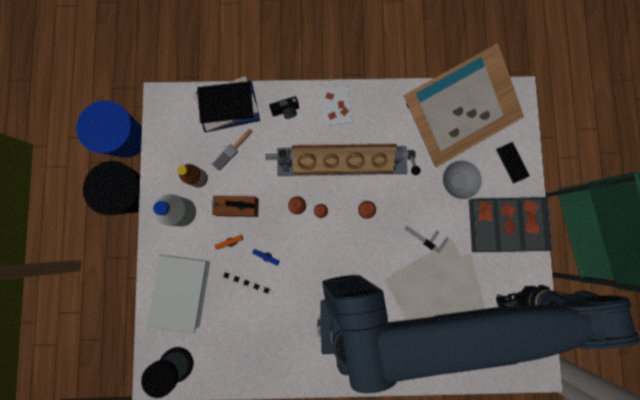

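View pics/scene0.png

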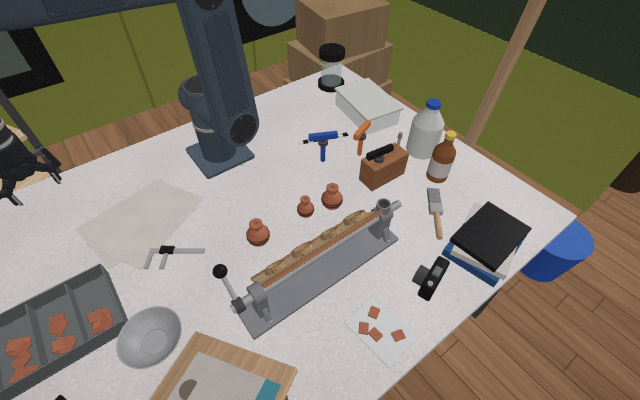

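The top view shows the board's cork rings in row 160, the setscrew hub near (284,158) and the lever ball near (416,170). The key block is at (235,206). There are three flasks, big at (297,205) and (367,209) and small at (320,210). A blue and an orange key lie at (265,256) and (229,241).

Run:
```python
from h import *
t,ct=shot("top");s,cs=shot("scene")
def blobs(im,box):
    h=cv2.cvtColor(im,cv2.COLOR_BGR2HSV); m=cv2.inRange(h,(0,110,50),(12,255,255))
    z=np.zeros_like(m);x0,y0,x1,y1=box;z[y0:y1,x0:x1]=m[y0:y1,x0:x1]
    n,l,st,ce=cv2.connectedComponentsWithStats(z)
    return [(st[i],ce[i].round(1)) for i in range(1,n) if st[i][4]>40]
for b in blobs(t,(270,185,400,260)): print("top",b[0],b[1],onz(ct,b[1],.06).round(3))
for b in blobs(s,(230,170,350,260)): print("scn",b[0],b[1])
a=cv2.resize(t[135:225,195:435],None,fx=3.3,fy=3.3,interpolation=cv2.INTER_CUBIC)
b=cv2.resize(s[130:335,205:425],None,fx=2,fy=2,interpolation=cv2.INTER_CUBIC)
o=np.zeros((a.shape[0],800,3),np.uint8);o[:,:a.shape[1]]=a[:,:800]
cv2.imwrite("pics/crop1.png",o)
cv2.imwrite("pics/crop2.png",cv2.resize(s[130:335,205:425],None,fx=2.9,fy=2.9,interpolation=cv2.INTER_CUBIC))
```

```text
top [289 197  16  16 208] [296.5 204.8] [0.446 0.176 0.06 ]
top [359 202  16  16 211] [366.5 209.3] [ 0.424 -0.08   0.06 ]
top [315 205  12  12 120] [320.4 210.4] [0.424 0.089 0.06 ]
scn [322 183  20  26 389] [331.6 196.6]
scn [297 196  17  21 255] [305.2 206.8]
scn [247 219  22  27 460] [257.2 232.7]
scn [301 229  49  31 211] [327.2 244.7]
```

View pics/crop1.png

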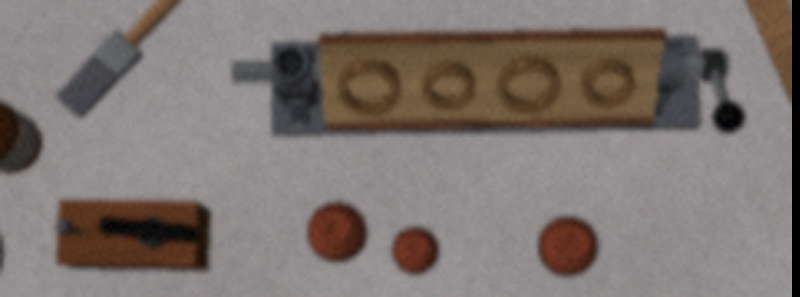

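View pics/crop2.png

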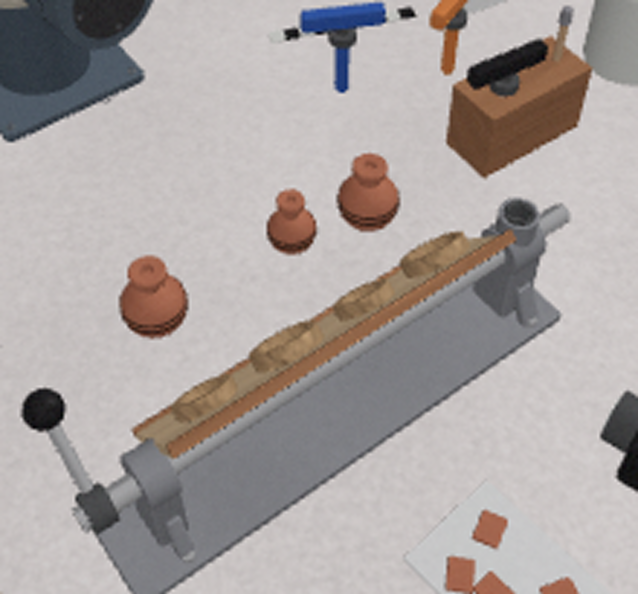

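The crops show the hub socket at top pixel (283.5,154) and scene pixel (384,203). The ball is at top pixel (416,170.5) and scene pixel (220,271). The rings run big, small, big, small from +y, and the key bar is at top pixel (240,205).

Run:
```python
from h import *
ct=cam("top");cs=cam("scene")
f=lambda x,y:(195+(x+.5)/3.3-.5,135+(y+.5)/3.3-.5)
g=lambda x,y:(205+(x+.5)/2.9-.5,130+(y+.5)/2.9-.5)
for n,a,b in [("ball",(729,117),(43,409)),("screw",(292,63),(518,213)),("bar",(150,231),(508,62)),("big1",None,None)]:
    if a: p,e=tri(ct,f(*a),cs,g(*b)); print(n,p.round(3),e.round(4))
print("screw147",onz(ct,f(292,63),.147).round(4)); print("bar141",onz(ct,f(150,231),.141).round(4))
b=[onz(ct,f(*q),.014)[:2] for q in [(272,42),(273,134),(698,36),(698,128)]]
print(np.round(b,4),np.mean(b,0)); v=(b[0]+b[1]-b[2]-b[3])/2; print("yaw",np.degrees(np.arctan2(-v[0],v[1])),np.linalg.norm(v))
for q in [(103,226),(197,234)]: print("barend",onz(ct,f(*q),.141).round(4))
s=manip.get_state();print(s["time_s"])
```

```text
ball [ 0.549 -0.241  0.161] 0.0013
screw [0.619 0.216 0.146] 0.0027
bar [0.445 0.37  0.131] 0.0046
screw147 [0.6181 0.2154 0.147 ]
bar141 [0.4428 0.3658 0.141 ]
[[ 0.6729  0.2505]
 [ 0.5643  0.25  ]
 [ 0.6712 -0.2469]
 [ 0.5623 -0.242 ]] [0.6176822  0.00289014]
yaw -0.21899684318155227 0.4946873454727245
barend [0.449 0.415 0.141]
barend [0.4387 0.3167 0.141 ]
0.2
```

Request:
apply_moves --deltas "1 4 2.6 0 0 0 -1.5;1 4 2.6 0 0 0 -1.5;1 4 2.6 0 0 0 -1.5;1 4 2.6 0 0 0 -1.5;1 4 2.7 0 0 0 -1.5;1 4 2.7 0 0 0 -1.5;1 4 2.7 0 0 0 -1.5;1 4 2.7 0 0 0 -1.5;1 4 2.7 0 0 0 -1.6;1 3 2 0 0 0 -1.7;1 0 0 0 0 0 0"

```text
time_s: 1.58
position: [0.5304, -0.2454, 0.2303]
eef_rot: [-0.001, 1.0, 0.002, -0.0]
ft_force: [-0.5, 0.2, -0.2]
gripper_width: 0.0852
finger_force: 0.0
```

Run:
```python
from h import *
w,c=shot("wrist","w1.png"); t,ct=shot("top"); s,cs=shot("scene")
S=manip.get_state(); print(S["position"],S["eef_rot"],S["ft_force"])
print(proj(c,[.549,-.241,.161]))
```

```text
[ 0.52829679 -0.24759119  0.23105611] [ 1.42716087e-05  9.99999824e-01  2.97300082e-04 -5.13279720e-04] [-1.11453756 -0.4084256  -0.21130267]
[312.56674949 191.08396389]
```

View pics/w1.png

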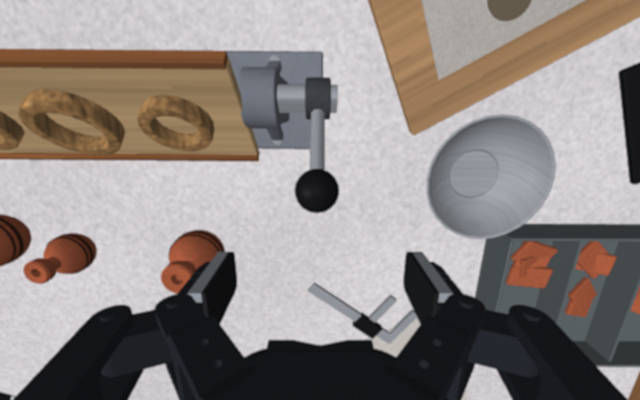

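The wrist view shows the ball at (317,191), right between the fingers' paths, and nothing lies in the way of the descent.

Request:
apply_moves --deltas "1 1 0.1 -1.5 0 0 0;1 1.1 0.1 -1.5 0 0 0;1 0 0.1 -2 0 0 0;1 0 0 -2 0 0 0;1 0 0 -1.9 0 0 0;1 0 0 0 0 0 0;0.3 0 0 0 0 0 0;0.3 0 0 0 0 0 0;0.3 0 0 0 0 0 0;0.3 0 0 0 0 0 0;0.3 0 0 0 0 0 0"

```text
time_s: 3.1
position: [0.55, -0.2428, 0.1435]
eef_rot: [-0.001, 1.0, 0.001, 0.0]
ft_force: [-2.0, 5.0, 4.7]
gripper_width: 0.0309
finger_force: 59.0
```

Request:
apply_moves --deltas "0.3 0.48 0.47 0 0 0 0;0.3 0 -0.47 0.45 0 0 0"

```text
time_s: 3.35
position: [0.5514, -0.2428, 0.1454]
eef_rot: [-0.002, 1.0, 0.0, -0.004]
ft_force: [-2.7, 8.4, -5.7]
gripper_width: 0.0313
finger_force: 59.7
```

Request:
apply_moves --deltas "0.3 0.49 0 0.49 0 0 0;0.3 0.56 0 0.4 0 0 0;0.3 0.56 0 0.4 0 0 0;0.3 0.61 0 0.32 0 0 0;0.3 0.62 0 0.31 0 0 0;0.3 0.65 0 0.22 0 0 0;0.3 0.65 0 0.22 0 0 0;0.3 0.68 0 0.12 0 0 0;0.3 0.68 0 0.12 0 0 0;0.3 0.92 0 0.05 0 0 0;0.3 0 0 0 0 0 0;0.3 0 0 0 0 0 0"

```text
time_s: 4.85
position: [0.6188, -0.2442, 0.173]
eef_rot: [-0.0, 1.0, 0.0, -0.0]
ft_force: [0.1, 0.3, -0.6]
gripper_width: 0.0252
finger_force: 0.0
```

Run:
```python
from h import *
w,c=shot("wrist"); t,ct=shot("top"); s,cs=shot("scene")
S=manip.get_state(); print(S["position"],S["ft_force"],S["gripper_width"])
a=cv2.resize(s[180:335,205:425],None,fx=2.5,fy=2.5,interpolation=cv2.INTER_CUBIC)
b=cv2.resize(w[0:160],None,fx=.86,fy=.86)
cv2.imwrite("pics/c3.png",np.vstack([a,b[:,:550]]))
```

```text
[ 0.61861847 -0.24427165  0.17324682] [-0.25531053 -0.43469482  0.46973883] 0.02532715034243449
```

View pics/c3.png

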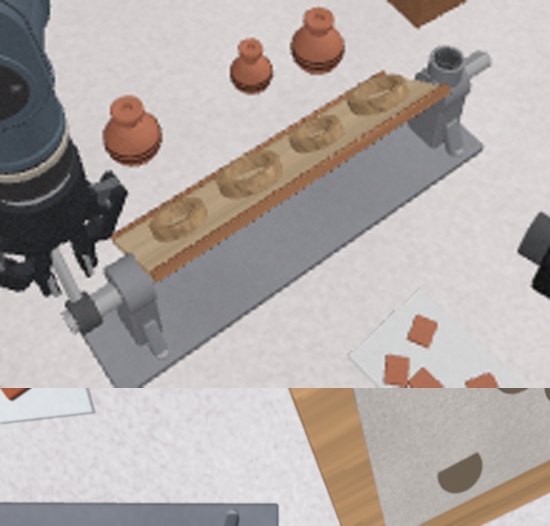

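The grip slipped off the ball, leaving the lever only partly raised. It was too high, because the pads sit farther back when partly open. I'll lift off and look.

Request:
apply_moves --deltas "0.3 0 0 2.5 0 0 0;0.3 0 0 3 0 0 0;1 -2 0 0 0 0 0;1 -2 0 0 0 0 0;1 -2 0 0 0 0 0;1 0 0 0 0 0 0;1 0 0 0 0 0 0"

```text
time_s: 5.88
position: [0.5593, -0.2444, 0.2285]
eef_rot: [0.0, 1.0, 0.0, 0.0]
ft_force: [0.2, 0.7, 0.1]
gripper_width: 0.0852
finger_force: 0.0
```

Run:
```python
from h import *
w,c=shot("wrist","w2.png"); t,ct=shot("top"); s,cs=shot("scene")
S=manip.get_state(); print(S["position"],S["ft_force"],S["gripper_width"])
m=(w.max(2)<45).astype(np.uint8)
m[260:]=0
n,l,st,ce=cv2.connectedComponentsWithStats(m)
print([(st[i],ce[i].round(1)) for i in range(1,n) if st[i][4]>100])
for th in (0,.1,.2,.3,.4,.5,.6,.7): print(th,proj(c,[.618-.092*np.sin(th),-.2444,.1+.092*np.cos(th)]).round(1))
```

```text
[ 0.55949438 -0.24424294  0.22810609] [ 0.43267198 -0.84255962  0.16875259] 0.08523552481860179
[(array([ 614,   87,   26,  116, 2192], dtype=int32), array([629.4, 140.7])), (array([ 297,  194,   43,   44, 1467], dtype=int32), array([317.8, 215.7]))]
0 [318.  141.7]
0.1 [318.  156.7]
0.2 [318.  170.7]
0.3 [318.  183.6]
0.4 [318.1 195. ]
0.5 [318.1 205. ]
0.6 [318.2 213.4]
0.7 [318.2 220.2]
```

View pics/w2.png

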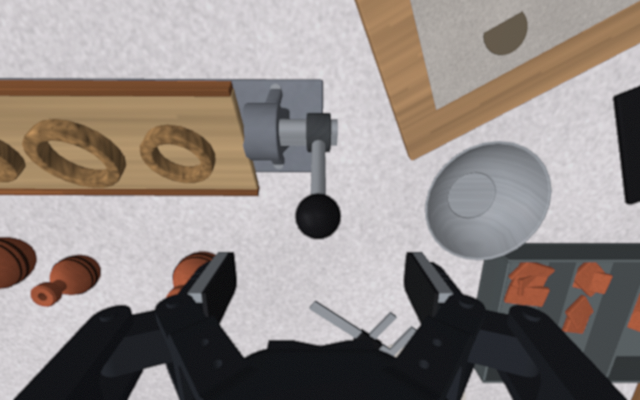

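The ball is at (318,216), which corresponds to about 0.63 rad. I'll regrip lower.

Request:
apply_moves --deltas "1 0.44 0 -2 0 0 0;1 0 0 -2 0 0 0;1 0 0 -2 0 0 0;1 0 0 -2.1 0 0 0;1 0 0 0 0 0 0;0.3 0 0 0 0 0 0;0.3 0 0 0 0 0 0;0.3 0 0 0 0 0 0;0.3 0 0 0 0 0 0;0.3 0 0 0 0 0 0"

```text
time_s: 7.28
position: [0.5636, -0.2428, 0.1488]
eef_rot: [-0.001, 1.0, 0.001, 0.001]
ft_force: [-1.4, 4.5, 5.7]
gripper_width: 0.0314
finger_force: 58.9
```

Request:
apply_moves --deltas "1 0 0 0 0 0 0;1 0 0 0 0 0 0;1 0 0.2 -0.8 0 0 0;1 0 0 0 0 0 0;0.3 0 0 0 0 0 0;0.3 0 0 0 0 0 0;0.3 0 0 0 0 0 0;0.3 0 0 0 0 0 0;0.3 0 0 0 0 0 0"

```text
time_s: 8.4
position: [0.5634, -0.2429, 0.1398]
eef_rot: [0.001, 1.0, 0.0, 0.0]
ft_force: [-1.6, -1.8, 1.4]
gripper_width: 0.0316
finger_force: 59.2
```

Request:
apply_moves --deltas "0.3 0.5 0 0.33 0 0 0;0.3 0.51 0 0.31 0 0 0;0.3 0.63 0 0.29 0 0 0;0.3 0.63 0 0.28 0 0 0;0.3 0.66 0 0.2 0 0 0;0.3 0 0 0 0 0 0"

```text
time_s: 9.15
position: [0.5941, -0.2425, 0.1519]
eef_rot: [-0.0, 1.0, 0.0, 0.001]
ft_force: [4.7, -0.5, -3.5]
gripper_width: 0.0257
finger_force: 2.2
```

The ball slips under a pinch grip, so I'll push it with shut fingers from the robot side instead.

Request:
apply_moves --deltas "1 0 0 0 0 0 0;1 0 0 0 0 0 0;1 0 0 0 0 0 0;1 0 0 3 0 0 0;1 0 0 4 0 0 0;0 -3 0 0 0 0 0;0 -3 0 0 0 0 0;0 -2 0 0 0 0 0;0 0 0 0 0 0 0;0 0 0 0 0 0 0"

```text
time_s: 10.4
position: [0.5132, -0.2423, 0.2236]
eef_rot: [0.0, 1.0, 0.0, 0.001]
ft_force: [-0.2, 0.0, 0.1]
gripper_width: -0.0001
finger_force: 0.0
```

```bash
cat > ball.py <<'E'
from h import *
w,c=shot("wrist")
S=manip.get_state(); print(S["time_s"],S["position"],S["ft_force"],S["gripper_width"])
m=(w.max(2)<45).astype(np.uint8)
m[260:]=0
n,l,st,ce=cv2.connectedComponentsWithStats(m)
print([(st[i],ce[i].round(1)) for i in range(1,n) if st[i][4]>300])
for th in (-.2,-.1,0,.1,.2,.3,.4,.5,.6,.7): print(th,proj(c,[.618-.092*np.sin(th),-.2444,.1+.092*np.cos(th)]).round(1))
E
python3 ball.py
```

```text
10.45 [ 0.51329627 -0.24225011  0.22344308] [-0.18328029  0.54974262  0.45234573] 1.4356574527134212e-06
[(array([632,  51,   8,  82, 346], dtype=int32), array([636.8,  80.6])), (array([ 296,  112,   51,   52, 2039], dtype=int32), array([320.8, 137.4]))]
-0.2 [321.7  19.8]
-0.1 [321.7  38.2]
0 [321.7  56.8]
0.1 [321.6  75.1]
0.2 [321.6  92.7]
0.3 [321.5 109.1]
0.4 [321.4 124.1]
0.5 [321.4 137.5]
0.6 [321.3 149.2]
0.7 [321.2 159.1]
```

Request:
apply_moves --deltas "0 0 -0.2 -2 0 0 0;0 0 0 -2 0 0 0;0 0 0 -1.9 0 0 0;0 1 0 0 0 0 0;0 1 0 0 0 0 0;0 1 0 0 0 0 0;0 1 0 0 0 0 0;0 1 0 0 0 0 0;0 1 0 0 0 0 0;0 0.8 0 0 0 0 0;0 0.6 0 0 0 0 0;0 0 0 0 0 0 0"

```text
time_s: 11.95
position: [0.587, -0.2445, 0.1655]
eef_rot: [0.0, 1.0, 0.0, 0.0]
ft_force: [-3.4, 0.2, 2.6]
gripper_width: -0.0002
finger_force: 1.4
```

Request:
apply_moves --deltas "0 -3 0 0 0 0 0;0 -4 0 3 0 0 0;0 0 0 3 0 0 0;0 0 0 0 0 0 0"

```text
time_s: 12.45
position: [0.5184, -0.2453, 0.2281]
eef_rot: [0.002, 1.0, 0.0, 0.003]
ft_force: [-0.0, 0.6, 0.3]
gripper_width: -0.0002
finger_force: 0.0
```

```bash
python3 ball.py
```

```text
12.5 [ 0.51798216 -0.24491545  0.22611866] [ 0.79375787 -0.04053394 -1.51403078] -0.000264370206193832
[(array([ 288,   43,   56,   63, 2754], dtype=int32), array([315.5,  73.6])), (array([ 622,   54,   18,  120, 1469], dtype=int32), array([632.8, 105.4]))]
-0.2 [315.9  33.8]
-0.1 [315.9  51.3]
0 [316.  69.]
0.1 [316.   86.4]
0.2 [316.1 103. ]
0.3 [316.2 118.6]
0.4 [316.2 132.9]
0.5 [316.3 145.6]
0.6 [316.4 156.6]
0.7 [316.5 166. ]
```

The shaft is now at about 0.02 rad. Next I'll turn to yaw 264 on the way to look at the setscrew.

Request:
apply_moves --deltas "0 0.4 2 0 0 0 10.6;0 0.4 2 0 0 0 10.6;0 0.4 2 0 0 0 10.6;0 0.4 2 0 0 0 10.6;0.5 0.4 2 0 0 0 10.6;0.5 0.4 2 0 0 0 10.6;0.5 0.4 2 0 0 0 10.6;0.5 0.4 2 0 0 0 10.6;0.5 0.4 2 0 0 0 10.6;0.5 0.4 2 0 0 0 10.6;0.5 0.4 2 0 0 0 10.6;0.5 0.4 2 0 0 0 10.6"

```text
time_s: 14.0
position: [0.5648, -0.0032, 0.2226]
eef_rot: [-0.001, 0.441, 0.897, -0.0]
ft_force: [0.0, -0.3, 0.3]
gripper_width: 0.0428
finger_force: 0.0
```

Request:
apply_moves --deltas "0.5 0.4 2 0 0 0 10.6;0.5 0.4 2 0 0 0 10.6;0.5 0.4 2 0 0 0 10.6;0.5 0.4 2 0 0 0 10.6;0.5 0.4 2 0 0 0 10.6;0.5 0.4 2 0 0 0 10.6;0.5 0.4 2 0 0 0 10.6;0.5 0.4 2 0 0 0 10.6;0.5 0.4 2 0 0 0 10.6;0.5 0.4 2 0 0 0 10.6;0.5 0.4 2 0 0 0 10.6;0.5 0.4 2 0 0 0 10.6"

```text
time_s: 15.5
position: [0.6127, 0.2369, 0.2222]
eef_rot: [-0.001, -0.608, 0.794, 0.001]
ft_force: [-0.8, 0.9, 0.1]
gripper_width: 0.0428
finger_force: 0.0
```

Request:
apply_moves --deltas "0.5 0.4 3 0 0 0 9.6;0.5 0 0 -1.5 0 0 0;0.5 0 0 0 0 0 0;0.5 0 0 0 0 0 0"

```text
time_s: 16.0
position: [0.6165, 0.2656, 0.2086]
eef_rot: [-0.001, -0.669, 0.743, 0.0]
ft_force: [0.3, -0.4, 0.1]
gripper_width: 0.0428
finger_force: 0.0
```

Run:
```python
from h import *
w,c=shot("wrist","w3.png")
S=manip.get_state(); print(S["time_s"],S["position"],S["eef_rot"],S["joint_pos"])
print(proj(c,[.618,.2154,.147]))
```

```text
16.05 [0.61674197 0.26554898 0.20928515] [-6.45449862e-05 -6.69264401e-01  7.43024330e-01  4.71898093e-05] [ 3.06765396e-01  4.47102817e-01  5.29614687e-01  1.65346476e+00
  3.25295591e-05 -1.15967129e+00]
[311.06270848 151.96489086]
```

View pics/w3.png

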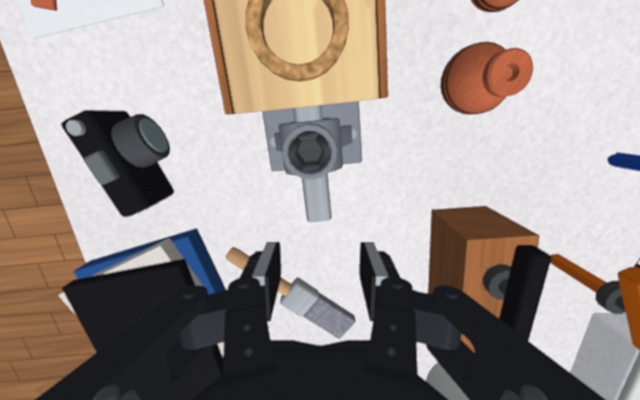

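The socket appears at (311,150), within about 2 mm of the prediction. I'll zoom in for the hexagon's clocking and the rim centre.

Run:
```python
from h import *
w=cv2.imread("pics/w3.png"); c=cam("wrist")
a=cv2.resize(w[120:180,280:340],None,fx=9,fy=9,interpolation=cv2.INTER_CUBIC)
a=cv2.convertScaleAbs(a,alpha=1.8,beta=0); cv2.imwrite("pics/hex.png",a)
```

```text
(no output)
```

View pics/hex.png

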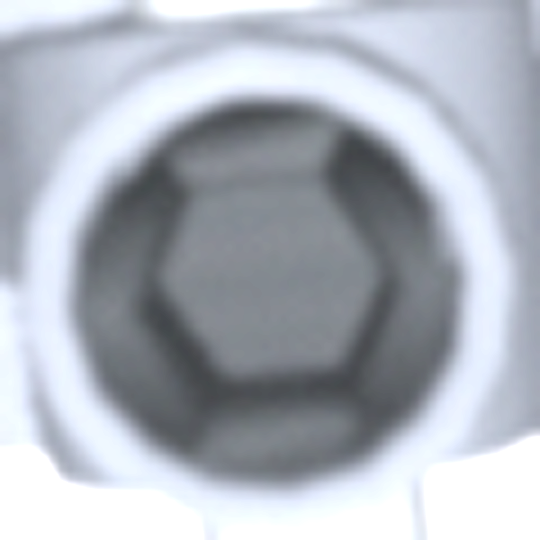

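The rim centre is at crop (267,290), which is pixel (309.6,152.2). The hex edges tilt about 4.5° in the image, putting the corners near -1.5° in world, almost in line with the key.

Run:
```python
from h import *
c=cam("wrist"); print("mouth",onz(c,(309.5,151.8),.147).round(4))
w=cv2.imread("pics/w3.png")
# key bar dark blob
print(proj(c,[.4428,.3658,.141]))
```

```text
mouth [0.6194 0.2152 0.147 ]
[534.30896316 305.0248896 ]
```

Request:
apply_moves --deltas "0.5 0 0 3 0 0 0;0.5 -2 0 3 0 0 0;0.5 -3 1 2 0 0 0;0.7 -3 1.5 0 0 0 0;0.7 -3 2 0 0 0 0;0.7 -3 2.3 0 0 0 0;0.7 -2 2.5 0 0 0 0;0.7 -1.4 2.7 0 0 0 0;0.7 0 3 0 0 0 0;0.7 0 0 -4 0 0 0;0.7 0 0 0 0 0 0"

```text
time_s: 17.42
position: [0.4406, 0.4142, 0.2449]
eef_rot: [-0.005, -0.669, 0.743, 0.0]
ft_force: [0.1, 0.9, -1.3]
gripper_width: 0.0598
finger_force: 0.0
```

Run:
```python
from h import *
w,c=shot("wrist","w4.png")
S=manip.get_state(); print(S["time_s"],S["position"],S["eef_rot"],S["joint_pos"])
print(proj(c,[.4428,.3658,.141]))
```

```text
17.475 [0.44174417 0.41471664 0.24792119] [-2.10340584e-03 -6.69246038e-01  7.43037879e-01  1.65256069e-04] [ 6.43239044e-01  2.76160814e-01  3.89070185e-01  1.68792519e+00
 -4.87443684e-05 -8.23152112e-01]
[311.29809542 148.52191276]
```

View pics/w4.png

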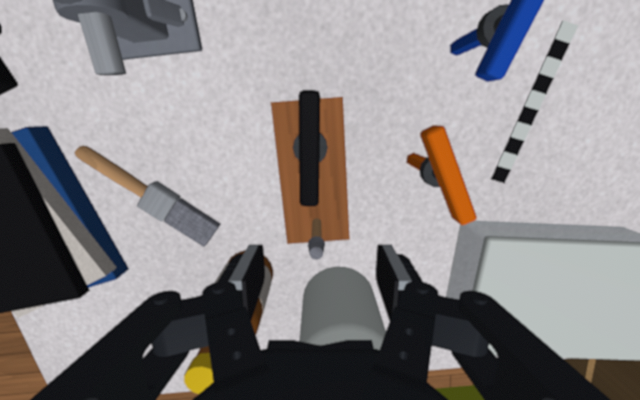

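The bar runs from (309,90) to (310,206) and is aligned with the gripper. Its centre is within 2 mm of the prediction.

Request:
apply_moves --deltas "0.7 0.2 -2.5 0 0 0 0;0.7 0 -2.4 0 0 0 0;0.7 0 0 -3 0 0 0;0.7 0 0 -3 0 0 0;0.7 0 0 -3 0 0 0;0.7 0 0 -2.6 0 0 0;0.7 0 0 -2 0 0 0;0.7 0 0 0 0 0 0;0.7 0 0 0 0 0 0;0 0 0 0 0 0 0;0 0 0 0 0 0 0"

```text
time_s: 18.85
position: [0.4453, 0.3671, 0.1147]
eef_rot: [0.001, -0.669, 0.743, -0.0]
ft_force: [-0.5, 0.2, 0.2]
gripper_width: 0.0242
finger_force: 0.0
```

Request:
apply_moves --deltas "0 0 0 0 0 0 0;0 0 0 0 0 0 0;0 0 0 0 0 0 0"

```text
time_s: 19.23
position: [0.445, 0.3671, 0.1145]
eef_rot: [0.001, -0.669, 0.743, -0.0]
ft_force: [-1.0, -0.3, 5.5]
gripper_width: 0.0168
finger_force: 59.5
```

Request:
apply_moves --deltas "0 0 0 1 0 0 0;0 0 0 2 0 0 0;0 0 0 3 0 0 0;0 0 0 4 0 0 0;0 0 0 4 0 0 0;0 0 0 2.5 0 0 0;0 2 -2 0 0 0 0.5;0 3 -2.6 0 0 0 1;0 3 -2.6 0 0 0 1;0 3 -2.6 0 0 0 1;0 3 -2.6 0 0 0 1;0 3 -2.6 0 0 0 0"

```text
time_s: 20.72
position: [0.6151, 0.2157, 0.2771]
eef_rot: [-0.001, -0.698, 0.716, 0.001]
ft_force: [1.3, -0.4, -2.1]
gripper_width: 0.017
finger_force: 58.8
```

Request:
apply_moves --deltas "0 0.4 0 0 0 0 0;0 0 0 0 0 0 0;0 0 0 0 0 0 0"

```text
time_s: 21.1
position: [0.6178, 0.2176, 0.2783]
eef_rot: [-0.0, -0.699, 0.716, 0.0]
ft_force: [-0.6, 0.5, -1.6]
gripper_width: 0.017
finger_force: 59.0
```

Run:
```python
from h import *
w,c=shot("wrist","w5.png"); t,ct=shot("top"); s,cs=shot("scene","s5.png")
S=manip.get_state(); print(S["time_s"],S["position"],S["eef_rot"],S["gripper_width"])
print(proj(c,[.6194,.2152,.147]),proj(cs,[.6194,.2152,.147]))
a=cv2.resize(s[140:230,330:430],None,fx=4,fy=4,interpolation=cv2.INTER_CUBIC)
b=cv2.resize(w[0:200,220:420],None,fx=1.8,fy=1.8,interpolation=cv2.INTER_CUBIC)
cv2.imwrite("pics/c5.png",np.hstack([a,b]))
```

```text
21.25 [0.61793037 0.21758414 0.27883542] [ 1.48678574e-04 -6.98580605e-01  7.15531351e-01 -4.65358380e-05] 0.016728996632492468
[318.65770432 191.46639212] [382.55299985 203.30885631]
```

View pics/c5.png

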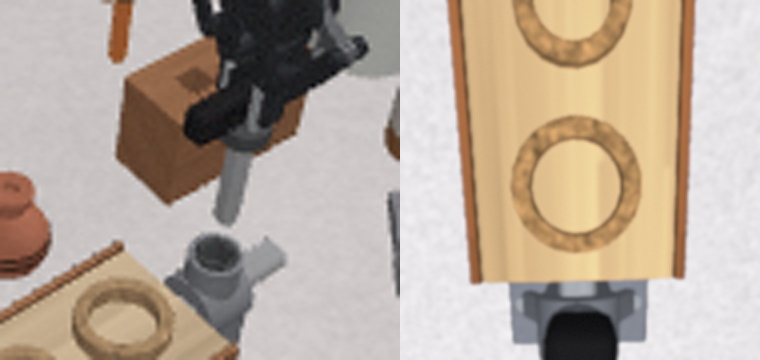

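The scene crop shows the key tip at about (227,218), just above the socket mouth at (215,252). The handle hides the socket in the wrist view.

Run:
```python
from h import *
cs=cam("scene"); g=lambda x,y:(330+(x+.5)/4-.5,140+(y+.5)/4-.5)
s=cv2.imread("pics/s5.png")
m=onz(cs,g(215,252),.147); t=onz(cs,g(227,219),.176); f=onz(cs,g(248,140),.176+.085)
print(m.round(4),t.round(4),f.round(4), (t-m).round(4))
print("pred key tip",proj(cs,[.618,.2168,.175]),"pred flange",proj(cs,[.618,.2168,.26]),"meas",g(227,219),g(248,140))
```

```text
[0.619  0.2187 0.147 ] [0.618  0.2252 0.176 ] [0.6252 0.2191 0.261 ] [-0.0009  0.0064  0.029 ]
pred key tip [384.07226598 196.00419651] pred flange [388.88473581 173.67307716] meas (386.375, 194.375) (391.625, 174.625)
```

Run:
```python
from h import *
s=cv2.imread("pics/s5.png"); g=cv2.cvtColor(s,cv2.COLOR_BGR2GRAY)
for v in range(176,214): print(v,g[v,374:400])
```

```text
176 [ 78  80  81  83  80  53  49  81  80  80  78  72  64  52  53  49  56  58
  55  55  52  54  66  78 146 177]
177 [ 79  83  84  80  80  80  80  80  79  78  76  78  87  91  65  57  53  53
  53  54  63  68  79 146 200 201]
178 [ 81  81  80  78  82  83  81  77  80  81  81  82  97 105 104 112  99  97
 100  89  78 146 195 200 200 202]
179 [ 81  80  80  83  80  78  75  81  79  79  80  81 100 105 104 113 117 116
 119 156 199 198 197 197 200 203]
180 [ 83  83  81  78  75  76  80  79  82  82  81  82 105 106 107 118 118 116
 142 198 199 199 201 202 202 203]
181 [ 80  79  77  78  77  79  81  80  81  83  82  84 101 104 108 117 116 117
 142 197 198 199 202 202 201 202]
182 [ 76  78  81  80  81  79  80  82  83  78  80  90 104 105 114 117 114 116
 182 199 200 201 201 203 204 204]
183 [ 79  81  78  80  81  83  83  78  82  81  82  96 104 106 114 116 115 118
 181 200 202 201 202 205 206 202]
184 [ 78  80  81  83  82  80  81  79  81  82 147 105 104 105 116 118 116 121
 199 200 200 199 201 202 200 201]
185 [ 81  83  80  82  79  81  80  82 148 199 181 107 104 107 116 117 117 142
 199 202 203 201 201 200
[... 2417 characters left out ...]

 155 152 152 150 142 132 123 160]
208 [104  98  75  79  82  87  93 102 117 123 127 123 127 118 105  95 121 145
 154 151 144 138 127 137 182 205]
209 [101 115  78  82  82  86  91  92  94  94  94  92  94  92  88  93 125 128
 147 138 131 120 155 201 202 205]
210 [ 84  88 112  83  87  89  91  92  90  94  94  93  93  89  91 101 126 127
 132 124 159 164 200 200 201 203]
211 [ 82  83  85  87  86  87  90  95  96  99  96  96  93  92  90 103 125 125
 119 155 199 198 198 201 203 205]
212 [ 84  83  85  83 102 102  93  93  96  95  94  92  97  92  91 117 123 121
 117 201 204 204 202 202 203 203]
213 [ 86  83  81  83  84 108 110  95  96  96  93  92  92  90 108 124 119 117
 115 164 206 207 204 204 199 200]
```

Request:
apply_moves --deltas "0 0.14 -0.16 -1 0 0 0;0 0 0 -1 0 0 0;0 0 0 -0.5 0 0 0;0 0 0 -0.4 0 0 0;0 0 0 -0.3 0 0 0;0 0 0 -0.2 0 0 0;0 0 0 0 0 0 0"

```text
time_s: 22.12
position: [0.62, 0.2151, 0.2444]
eef_rot: [0.0, -0.698, 0.716, -0.0]
ft_force: [-0.6, -0.2, -2.4]
gripper_width: 0.0173
finger_force: 59.1
```

Request:
apply_moves --deltas "0 0 0 -0.2 0 0 0;0 0 0 -0.2 0 0 0;0 0 0 -0.2 0 0 0;0 0 0 0 0 0 0"

```text
time_s: 22.62
position: [0.6198, 0.2151, 0.238]
eef_rot: [-0.0, -0.698, 0.716, 0.0]
ft_force: [-0.4, -1.1, -2.7]
gripper_width: 0.0171
finger_force: 59.0
```

Request:
apply_moves --deltas "0 0 0 -0.3 0 0 0;0 0 0 0 0 0 -6;0 0 0 0 0 0 -6;0 0 0 0 0 0 -6;0 0 0 0 0 0 -6;0 0 0 0 0 0 -6;0 0 0 0 0 0 -6;0 0 0 0 0 0 -6;0 0 0 0 0 0 0"

```text
time_s: 23.75
position: [0.6186, 0.2152, 0.2348]
eef_rot: [-0.002, -0.396, 0.918, 0.001]
ft_force: [-3.4, -0.5, -1.9]
gripper_width: 0.0169
finger_force: 59.2
```

```bash
python3 -c "
from h import *
S=manip.get_state();print(S['moment'],S['ft_force'],S['position'])"
```

```text
[-0.13626383  1.15347514 -0.01613327] [-3.37249887 -0.4990207  -1.91336013] [0.61859517 0.21515288 0.23484905]
```

Request:
apply_moves --deltas "0 0 0 0 0 0 -6;0 0 0 0 0 0 -6;0 0 0 0 0 0 -5;0 0 0 0 0 0 -5;0 0 0 0 0 0 -4;0 0 0 0 0 0 0;0 0 0 0 0 0 0"

```text
time_s: 24.62
position: [0.6184, 0.2157, 0.2349]
eef_rot: [-0.002, -0.18, 0.984, 0.001]
ft_force: [-5.3, 1.2, -1.6]
gripper_width: 0.0173
finger_force: 59.2
```

```bash
python3 -c "
from h import *
S=manip.get_state();print(S['moment'],S['ft_force'],S['position'],S['eef_rot'])"
```

```text
[ 0.27981449  1.62829886 -0.0242608 ] [-5.26659757  1.21862489 -1.58704314] [0.6183804  0.21566332 0.23489   ] [-1.80060265e-03 -1.79838977e-01  9.83694098e-01  7.88513255e-04]
```

Request:
apply_moves --deltas "0 0 0 0 0 0 -3;0 0 0 0 0 0 -3;0 0 0 0 0 0 -3;0 0 0 0 0 0 0;0 0 0 0 0 0 0"

```text
time_s: 25.25
position: [0.6183, 0.2158, 0.2349]
eef_rot: [-0.002, -0.102, 0.995, 0.001]
ft_force: [-4.8, 1.3, -2.1]
gripper_width: 0.0167
finger_force: 59.3
```

```bash
python3 -c "
from h import *
S=manip.get_state();print(S['moment'],S['ft_force'],S['position'],S['eef_rot'])
w,c=shot('wrist','w6.png');s,cs=shot('scene','s6.png')
a=cv2.resize(s[120:230,330:430],None,fx=4,fy=4,interpolation=cv2.INTER_CUBIC)
b=cv2.resize(w,None,fx=.6,fy=.6)
o=np.zeros((440,800,3),np.uint8);o[:,:400]=a;o[:240,400:784]=b
cv2.imwrite('pics/c6.png',o)"
```

```text
[0.33582517 1.74184682 0.16406126] [-4.77651087  1.32036733 -2.0756164 ] [0.61828642 0.21581712 0.23486125] [-1.95523577e-03 -1.02334132e-01  9.94747820e-01  8.22515064e-04]
```

View pics/c6.png

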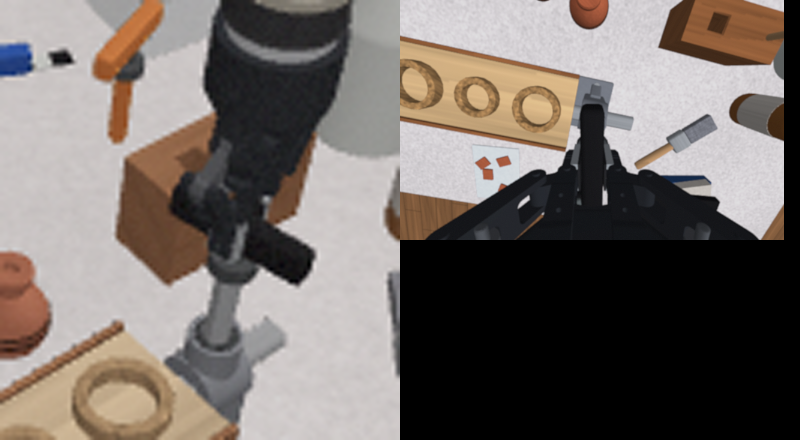

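The key stands in the socket and the turning moment is beginning to rise. I'll continue a little.

Request:
apply_moves --deltas "0 0 0 0 0 0 -3;0 0 0 0 0 0 -3;0 0 0 0 0 0 -3;0 0 0 0 0 0 0;0 0 0 0 0 0 0"

```text
time_s: 25.98
position: [0.6182, 0.2161, 0.2349]
eef_rot: [-0.002, -0.024, 1.0, 0.001]
ft_force: [-5.2, 1.5, -1.1]
gripper_width: 0.0172
finger_force: 59.2
```

```bash
python3 -c "
from h import *
S=manip.get_state();print(S['moment'],S['ft_force'],S['position'],S['eef_rot'])"
```

```text
[0.43792049 1.75832939 0.17520999] [-5.19256009  1.45783926 -1.07166514] [0.61820049 0.21608433 0.23486953] [-2.06702660e-03 -2.40823582e-02  9.99707439e-01  8.96169381e-04]
```

Run:
```python
from h import *
w7,_=shot("wrist","w7.png")
for n in ("w5","w6","w7"):
    g=cv2.cvtColor(cv2.imread(f"pics/{n}.png"),cv2.COLOR_BGR2GRAY)
    print(n,[(v,)+(lambda k:(int(k.min())+290,int(k.max())+290,len(k)) if len(k) else ())(np.where(g[v,290:350]<48)[0]) for v in range(160,270,10)])
```

```text
w5 [(160,), (170,), (180, 303, 337, 35), (190, 300, 339, 40), (200, 301, 338, 38), (210, 302, 338, 37), (220, 302, 338, 37), (230, 300, 340, 41), (240, 301, 338, 38), (250, 300, 339, 40), (260, 299, 341, 43)]
w6 [(160,), (170,), (180, 303, 337, 35), (190, 301, 339, 39), (200, 300, 339, 40), (210, 301, 339, 39), (220, 302, 338, 37), (230, 300, 340, 41), (240, 301, 339, 39), (250, 300, 339, 40), (260, 299, 341, 43)]
w7 [(160,), (170,), (180, 303, 337, 35), (190, 300, 339, 40), (200, 300, 339, 40), (210, 300, 339, 40), (220, 302, 338, 37), (230, 300, 340, 41), (240, 301, 339, 39), (250, 300, 339, 40), (260, 299, 341, 43)]
```

Request:
apply_moves --deltas "0 0 0 0 0 0 -4;0 0 0 0 0 0 -4;0 0 0 0 0 0 0"

```text
time_s: 26.4
position: [0.6182, 0.2163, 0.2349]
eef_rot: [-0.002, 0.046, 0.999, 0.001]
ft_force: [-5.3, 2.2, -0.9]
gripper_width: 0.017
finger_force: 59.2
```

```bash
python3 -c "
from h import *
S=manip.get_state();print(S['moment'],S['ft_force'],S['position'],S['eef_rot'],S['joint_torque'],S['joint_pos'])
w,c=shot('wrist','w8.png');s,cs=shot('scene','s8.png')
d=np.abs(cv2.imread('pics/s6.png').astype(int)-s).max(2)
v,u=np.where(d>40);print(len(u))
g=cv2.cvtColor(s,cv2.COLOR_BGR2GRAY)
for r in range(180,206,2): print(r,g[r,374:400])
"
```

```text
[ 0.5187353   1.72131417 -0.00721685] [-5.3083388   2.16694508 -0.90526667] [0.61816508 0.21625353 0.23486014] [-2.18138311e-03  4.60602692e-02  9.98935813e-01  9.66775739e-04] [ -2.29238279 -48.42337847  34.60980892  -2.61939123  -1.20537724
   0.08596726] [0.23271218 0.4122535  0.53472001 1.69692507 0.00305949 0.32485998]
436
180 [ 84  84  77  80  75  78  79  29  41  34  33  31  51 108 117  52  17  17
  24  29  28  30  31  35  33  51]
182 [ 80  79  81  78  79  80  80  82  63  27  32  33  85 114  96  24  23  16
  16  24  24  26  30  32  30  31]
184 [ 81  79  81  81  83  82  81  73  56  72  75  98 105  87  55  34  23  16
  18  26  20  15  23  24  33  31]
186 [ 80  81  81  82  81  80 149  99  48  46  60  76  75  71  75  74  75  46
  19  15  21  11  22  26  19  29]
188 [ 84  84  85 149 198 200 201 202 138  54  48  52  53  53  59  62  52  58
  55  35  20  25  17  18  16  14]
190 [200 202 204 204 203 203 203 202 201 153  88  68  55  52  55  54  56  53
 138 201 204 128  26  15  19  17]
192 [199 200 200 202 204 201 200 201 205 128 110 115 114 114 115 114 184 203
 201 203 204 203 205 127  27  22]
194 [198 200 200 202 203 201 202 201 180  96 115 114 115 114 112 140 205 204
 204 204 205 204 202 203 203 204]
196 [199 201 199 200 199 202 202 204 125 108 113 115 113 115 112 182 202 202
 203 203 202 201 201 196 202 202]
198 [200 201 201 202 202 202 165 161  94 110 111 113 112 113 137 199 202 201
 202 201 202 203 206 205 202 204]
200 [203 201 200 185 130 110  74  76 106 113 112 113 112 111 124 171 203 203
 201 201 200 181 157 159 192 202]
202 [199 201 175 125  99  59  86  82 112 113 114 111 112  99  61 101 174 174
 182 157 156 159 156 155 155 157]
204 [198 201 150 112  93  48  57  96 113 113 112 112 112  76  63  74 129 155
 157 154 155 153 156 157 156 153]
```

```bash
python3 -c "
from h import *
s=cv2.imread('pics/s8.png');w=cv2.imread('pics/w8.png')
a=cv2.resize(s[140:220,330:430],None,fx=4,fy=4,interpolation=cv2.INTER_CUBIC)
b=cv2.convertScaleAbs(cv2.resize(w[100:300,220:420],None,fx=2,fy=2),alpha=3)
o=np.zeros((400,800,3),np.uint8);o[:320,:400]=a;o[:,400:]=b
cv2.imwrite('pics/c8.png',o)
cs=cam('scene')
for z in (.147,.2155,.2285,.25): print(z,proj(cs,[.6182,.2155,z]))
"
```

```text
0.147 [382.32890034 202.99214542]
0.2155 [385.97684161 186.00455335]
0.2285 [386.71462378 182.5688778 ]
0.25 [387.96932596 176.72602914]
```

View pics/c8.png

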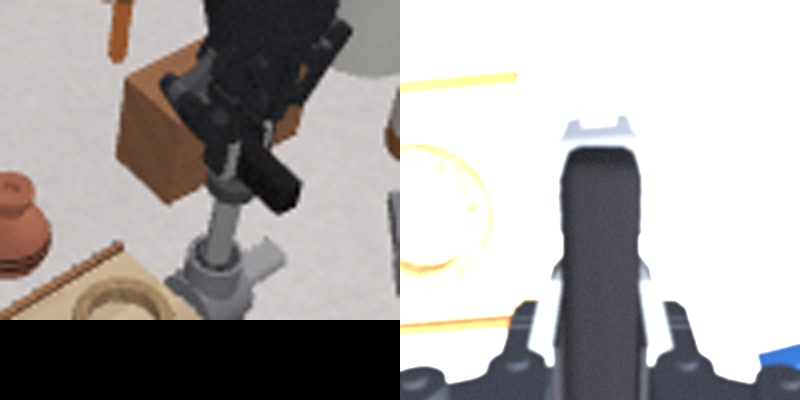

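Request:
apply_moves --deltas "0 0 0 -0.1 0 0 0;0 0 0 -0.1 0 0 0;0 0 0 0 0 0 0;0 0 0 0 0 0 0"

```text
time_s: 27.0
position: [0.6187, 0.2162, 0.2348]
eef_rot: [-0.001, 0.046, 0.999, 0.001]
ft_force: [-5.7, 3.1, 3.2]
gripper_width: 0.0171
finger_force: 59.8
```

```bash
cat > st.py <<'E'
from h import *
S=manip.get_state();q=S['eef_rot']
print(S['time_s'],'m',S['moment'].round(3),'f',S['ft_force'].round(2),'p',S['position'].round(4),'yaw',np.degrees(2*np.arctan2(q[2],q[1])).round(1),'jt6',S['joint_torque'][5].round(3),'q6',S['joint_pos'][5].round(3))
E
python3 st.py
```

```text
27.0 m [0.474 1.794 0.047] f [-5.68  3.1   3.16] p [0.6187 0.2162 0.2348] yaw 174.7 jt6 0.01 q6 0.325
```

Request:
apply_moves --deltas "0 -0.2 0.1 0 0 0 0;0 0 0 0 0 0 -5;0 0 0 0 0 0 -5;0 0 0 0 0 0 0"

```text
time_s: 27.5
position: [0.618, 0.2167, 0.2345]
eef_rot: [0.001, 0.133, 0.991, 0.001]
ft_force: [-4.7, 1.2, 1.6]
gripper_width: 0.0171
finger_force: 59.7
```

```bash
python3 st.py
```

```text
27.5 m [ 0.404  1.221 -0.083] f [-4.71  1.19  1.61] p [0.618  0.2167 0.2345] yaw 164.7 jt6 0.09 q6 0.502
```

Request:
apply_moves --deltas "0 0 0 0 0 0 -5;0 0 0 0 0 0 -5;0 0 0 0 0 0 0"

```text
time_s: 27.88
position: [0.6182, 0.2167, 0.2332]
eef_rot: [0.0, 0.219, 0.976, 0.001]
ft_force: [-2.2, 1.8, -0.7]
gripper_width: 0.0174
finger_force: 59.2
```

```bash
python3 st.py
```

```text
27.875 m [ 0.612  0.722 -0.066] f [-2.23  1.82 -0.72] p [0.6182 0.2167 0.2332] yaw 154.7 jt6 0.133 q6 0.675
```

Request:
apply_moves --deltas "0 0 0 0 0 0 -5;0 0 0 0 0 0 -5;0 0 0 0 0 0 0"

```text
time_s: 28.25
position: [0.6182, 0.2168, 0.2329]
eef_rot: [-0.0, 0.303, 0.953, 0.001]
ft_force: [-1.9, 2.6, -1.8]
gripper_width: 0.017
finger_force: 59.1
```

```bash
python3 st.py
```

```text
28.25 m [0.901 0.567 0.044] f [-1.87  2.56 -1.76] p [0.6182 0.2168 0.2329] yaw 144.7 jt6 0.159 q6 0.85
```

The key had only been perched on the bevel, and it has now dropped in. I'll push it deeper.

Request:
apply_moves --deltas "0 0 0 -0.2 0 0 0;0 0 0 -0.2 0 0 0;0 0 0 -0.2 0 0 0;0 0 0 0 0 0 0"

```text
time_s: 28.75
position: [0.6182, 0.2167, 0.2319]
eef_rot: [0.002, 0.304, 0.953, 0.002]
ft_force: [-5.7, 2.0, 10.3]
gripper_width: 0.0171
finger_force: 60.8
```

```bash
python3 st.py
```

```text
28.75 m [0.768 1.561 0.066] f [-5.71  1.96 10.28] p [0.6182 0.2167 0.2319] yaw 144.7 jt6 0.017 q6 0.851
```

Request:
apply_moves --deltas "0 -0.15 0.05 0.35 0 0 0;0 0 0 0 0 0 0;0 0 0 0 0 0 -4;0 0 0 0 0 0 -4;0 0 0 0 0 0 0"

```text
time_s: 29.38
position: [0.6175, 0.2171, 0.2321]
eef_rot: [0.001, 0.37, 0.929, 0.001]
ft_force: [-0.6, 3.4, 4.9]
gripper_width: 0.017
finger_force: 60.1
```

```bash
python3 st.py
```

```text
29.375 m [1.102 0.215 0.064] f [-0.64  3.44  4.86] p [0.6175 0.2171 0.2321] yaw 136.6 jt6 0.176 q6 0.992
```

Request:
apply_moves --deltas "0 0 0 0 0 0 -4;0 0 0 0 0 0 -4;0 0 0 0 0 0 0"

```text
time_s: 29.75
position: [0.6175, 0.2172, 0.2321]
eef_rot: [0.001, 0.433, 0.901, 0.001]
ft_force: [0.5, 3.4, 5.4]
gripper_width: 0.0168
finger_force: 60.2
```

```bash
python3 st.py
```

```text
29.75 m [1.106 0.056 0.105] f [0.48 3.4  5.44] p [0.6175 0.2172 0.2321] yaw 128.7 jt6 0.228 q6 1.131
```

Request:
apply_moves --deltas "0 0 0 0 0 0 -4;0 0 0 0 0 0 -4;0 0 0 0 0 0 0"

```text
time_s: 30.12
position: [0.6176, 0.2173, 0.2321]
eef_rot: [0.001, 0.495, 0.869, 0.002]
ft_force: [0.1, 3.3, 5.1]
gripper_width: 0.0171
finger_force: 60.2
```

```bash
python3 st.py
```

```text
30.125 m [1.155 0.02  0.15 ] f [0.11 3.34 5.13] p [0.6176 0.2173 0.2321] yaw 120.7 jt6 0.22 q6 1.271
```

Request:
apply_moves --deltas "0 0 0 0 0 0 -5;0 0 0 0 0 0 -5;0 0 0 0 0 0 -5;0 0 0 0 0 0 0"

```text
time_s: 30.62
position: [0.6178, 0.2173, 0.2321]
eef_rot: [0.001, 0.604, 0.797, 0.002]
ft_force: [0.4, 4.8, 4.3]
gripper_width: 0.0172
finger_force: 60.2
```

```bash
python3 st.py
```

```text
30.625 m [ 1.313 -0.222 -0.075] f [0.36 4.81 4.27] p [0.6178 0.2173 0.2321] yaw 105.7 jt6 0.066 q6 1.533
```

Request:
apply_moves --deltas "0 0 0 0 0 0 -5;0 0 0 0 0 0 -5;0 0 0 0 0 0 0"

```text
time_s: 31.0
position: [0.6179, 0.2171, 0.2321]
eef_rot: [0.001, 0.671, 0.741, 0.002]
ft_force: [0.6, 4.6, 4.8]
gripper_width: 0.0166
finger_force: 60.2
```

```bash
python3 st.py
```

```text
31.0 m [ 1.326 -0.31   0.051] f [0.61 4.63 4.78] p [0.6179 0.2171 0.2321] yaw 95.7 jt6 0.095 q6 1.707
```

Request:
apply_moves --deltas "0 0 0 0 0 0 -5;0 0 0 0 0 0 -5;0 0 0 0 0 0 0"

```text
time_s: 31.38
position: [0.6182, 0.2171, 0.2321]
eef_rot: [0.001, 0.733, 0.68, 0.002]
ft_force: [1.7, 4.1, 4.5]
gripper_width: 0.017
finger_force: 60.2
```

```bash
python3 st.py
```

```text
31.375 m [ 1.329 -0.598  0.027] f [1.69 4.14 4.52] p [0.6182 0.2171 0.2321] yaw 85.7 jt6 0.142 q6 1.881
```

Request:
apply_moves --deltas "0 0 0 0 0 0 -5;0 0 0 0 0 0 -5;0 0 0 0 0 0 0"

```text
time_s: 31.75
position: [0.6182, 0.2174, 0.2321]
eef_rot: [0.001, 0.789, 0.614, 0.002]
ft_force: [1.9, 5.1, 5.6]
gripper_width: 0.017
finger_force: 60.1
```

```bash
python3 st.py
```

```text
31.75 m [ 1.438 -0.593  0.038] f [1.95 5.06 5.61] p [0.6182 0.2174 0.2321] yaw 75.7 jt6 0.177 q6 2.055
```

Request:
apply_moves --deltas "0 0 0 0 0 0 -5;0 0 0 0 0 0 -5;0 0 0 0 0 0 0"

```text
time_s: 32.12
position: [0.6183, 0.2174, 0.2321]
eef_rot: [0.0, 0.84, 0.543, 0.003]
ft_force: [1.7, 4.6, 4.6]
gripper_width: 0.0172
finger_force: 60.1
```

```bash
python3 st.py
```

```text
32.125 m [ 1.428 -0.703  0.135] f [1.68 4.57 4.63] p [0.6183 0.2174 0.2321] yaw 65.8 jt6 0.226 q6 2.229
```

Run:
```python
from h import *
s,cs=shot("scene","s9.png"); st=manip.get_state()["position"]
g=cv2.cvtColor(s,cv2.COLOR_BGR2GRAY)
for z in (.2115,.2155,.2195,.2245): print(z,proj(cs,[.6285,.202,z]).round(1))
print("mouthfront r13",proj(cs,[.618+.0079,.2155-.0103,.147]).round(1))
print("block top corner etc")
g8=cv2.cvtColor(cv2.imread("pics/s8.png"),cv2.COLOR_BGR2GRAY)
print("s8");[print(r,g8[r,380:394]) for r in range(183,212)]
print("s9");[print(r,g[r,380:394]) for r in range(183,212)]
```

```text
0.2115 [384.8 191.7]
0.2155 [385.  190.6]
0.2195 [385.2 189.6]
0.2245 [385.5 188.3]
mouthfront r13 [381.5 206.4]
block top corner etc
s8
183 [ 84  71  65  63  28  69 104 114  97  27  22  14  21  17]
184 [ 81  73  56  72  75  98 105  87  55  34  23  16  18  26]
185 [80 66 45 63 71 75 83 70 63 63 40 17 19 17]
186 [149  99  48  46  60  76  75  71  75  74  75  46  19  15]
187 [199 203  62  49  47  55  68  74  76  77  75  75  47  22]
188 [201 202 138  54  48  52  53  53  59  62  52  58  55  35]
189 [201 200 200 140  56  53  53  52  56  53  57  53  52 138]
190 [203 202 201 153  88  68  55  52  55  54  56  53 138 201]
191 [204 205 206 129 108 114 114 101  82  98 151 202 202 202]
192 [200 201 205 128 110 115 114 114 115 114 184 203 201 203]
193 [201 200 179  91 114 115 116 115 113 114 201 202 202 203]
194 [202 201 180  96 115 114 115 114 112 140 205 204 204 204]
195 [199 202 128 101 116 115 115 115 114 160 200 201 203 207]
196 [202 204 125 108 113 115 113 115 112 182 202 202 203 203]
197 [201 202  92 110 113 115 115 112 113 198 201 203 201 204]
198 [165 161  94 110 111 113 112 113 137 199 20
[... 1921 characters left out ...]
0 202 202 200 200]
201 [ 87  90 103 113 115 116 113 101  88 131 189 204 203 171]
202 [ 88  89 111 116 116 114 114 100  62 102 174 175 181 157]
203 [ 74  87 107 115 116 116 115  84  69  81 130 155 154 158]
204 [ 59  86 115 115 116 114 113  76  61  76 129 155 156 155]
205 [ 58  65 103 115 113 112  94  69  64  86 136 153 154 151]
206 [ 72  63  71  80  67  64  62  70  87 126 139 152 152 154]
207 [118 110  90  77  54  48  84  88 127 119 111 152 154 154]
208 [ 91 103 119 122 124 124 126 120 106  95 121 145 154 149]
209 [ 92  91  95  95  96  94  92  92  90  93 127 128 145 139]
210 [ 92  93  94  96  94  92  93  89  89 104 126 126 133 126]
211 [ 92  94  93  95  93  95  91  91  91 102 123 125 123 155]
```

Torque has cycled with a 60° period since about 68° of turning. So the screw is hard tight, and the key is camming over inside the socket. I'll unload it, lift out and return the key.

Request:
apply_moves --deltas "0 0 0 0 0 0 5;0 0 0 0.5 0 0 0;0 0 0 1 0 0 0;0 0 0 1 0 0 0;0 0 0 1.5 0 0 0;0 0 0 3 0 0 0;0 0 0 0 0 0 0"

```text
time_s: 33.05
position: [0.6173, 0.2151, 0.3018]
eef_rot: [0.002, 0.816, 0.578, 0.0]
ft_force: [0.6, 0.0, -1.8]
gripper_width: 0.0167
finger_force: 63.6
```

```bash
python3 st.py
```

```text
33.05 m [ 0.064 -0.018  0.03 ] f [ 0.58  0.   -1.79] p [0.6173 0.2151 0.3018] yaw 70.6 jt6 -0.011 q6 2.143
```

Request:
apply_moves --deltas "0 -2.2 2.3 0 0 0 2;0 -2.8 2.5 0 0 0 2.2;0 -2.8 2.5 0 0 0 2.2;0 -2.8 2.5 0 0 0 2.2;0 -2.8 2.5 0 0 0 2.3;0 -2.2 2 0 0 0 2.5;0 -1.6 1 0 0 0 0;0 0 0 0 0 0 0;0 0 0 0 0 0 0;0 0 0 0 0 0 0"

```text
time_s: 34.3
position: [0.4454, 0.3688, 0.3006]
eef_rot: [0.0, 0.744, 0.668, -0.0]
ft_force: [-0.4, 0.8, -2.1]
gripper_width: 0.017
finger_force: 63.4
```

```bash
python3 st.py
python3 - <<'E'
from h import *
s,cs=shot("scene","s10.png")
g=cv2.cvtColor(s,cv2.COLOR_BGR2GRAY)
print(proj(cs,[.4445,.3675,.1985]),proj(cs,[.4445,.3675,.095]))
[print(r,g[r,355:395]) for r in range(130,172,2)]
E
```

```text
34.3 m [ 0.031 -0.003 -0.022] f [-0.41  0.8  -2.05] p [0.4454 0.3688 0.3006] yaw 83.9 jt6 -0.001 q6 2.254
[381.37204959 134.77585363] [377.04851762 159.68346892]
130 [195 171 128 131 131 134 134 131 105 101  98 153 164 167 167 167 165 166
 166 167 168 167 170 173 169 197 131 100 109 113 114 117 178 198 198 197
 196 197 199 200]
132 [145 131 130 134 133 133 107 103  99 107 159 168 167 169 168 168 168 167
 173 182 194 197 197 198 199 197 103  97 110 114 113 114 179 198 200 198
 201 199 198 200]
134 [122 131 135 137 115 101 101  77  58  72  77 166 183 170 195 196 197 195
 196 195 197 198 200 199 197 195 149 102 114 112 112 181 198 197 197 196
 197 196 198 198]
136 [ 99 100 101 103 103  94  69  72  75  71  68 170 197 197 197 196 198 194
 194 197 197 196 199 196 198 198 198 199 171 193 194 198 200 199 200 197
 198 196 197 200]
138 [ 96  97  99  97  64  55  57  53  52  53  94 194 195 194 195 199 199 193
 194 195 196 196 194 193 197 197 196 197 195 195 197 199 200 200 199 198
 198 198 198 197]
140 [167 144 138 145  86  73  73  73 142 194 194 194 197 199 197 195 195 196
 196 194 198 196 196 
[... 1889 characters left out ...]
15 116 113
 109  94  82  81]
164 [195 196 197 196 193 170  77  74  74  75  71  75 104 111 113 109 109 109
 107 108 109 107 109 112 110 112 112 113 115 114 113 111 113  98  80  81
  79  79  79  79]
166 [195 195 194 191 195 116  74  72  74  69  76  74  76  74  90 106 111 107
 111 114 111 111 112 110 111 113 111 113 114  98  81  80  85  79  80  77
  78  76  76  76]
168 [191 192 192 193 195  84  75  77  73  74  72  77  74  78  77  72  84 109
 109 112 115 115 112 112 112  96  96  81  79  82  77  76  76  77  77  77
  75  78  80  79]
170 [194 196 195 196 171  78  73  74  73  71  73  70  75  71  75  76  71  72
  74 102 112 113  94  83  80  78  78  78  77  77  73  78  73  77  79  78
  77  80  76  79]
```

The tip and hole line up to about 1 mm, so I'll lower the key.

Request:
apply_moves --deltas "0 0 0 -3 0 0 0;0 0 0 -3 0 0 0;0 0 0 -2.5 0 0 0;0 0 0 -1 0 0 0;0 0 0 -1 0 0 0;0 0 0 -1 0 0 0;0 0 0 0 0 0 0"

```text
time_s: 35.22
position: [0.4443, 0.3695, 0.1854]
eef_rot: [-0.0, 0.743, 0.669, -0.0]
ft_force: [-0.6, -0.1, -3.0]
gripper_width: 0.0167
finger_force: 63.4
```

```bash
python3 st.py
```

```text
35.225 m [ 0.013 -0.011 -0.01 ] f [-0.65 -0.11 -2.96] p [0.4443 0.3695 0.1854] yaw 83.9 jt6 -0.0 q6 2.254
```

Inside the hole (tip about 13 mm below the top) with no contact.

Request:
apply_moves --deltas "0 0 0 -2 0 0 0;0 0 0 -2 0 0 0;0 0 0 -2 0 0 0;0 0 0 -0.5 0 0 0;0 0 0 -0.4 0 0 0;0 0 0 0 0 0 0"

```text
time_s: 35.98
position: [0.4449, 0.3699, 0.1177]
eef_rot: [0.0, 0.743, 0.669, 0.001]
ft_force: [-0.1, 0.3, -1.6]
gripper_width: 0.0167
finger_force: 63.3
```

```bash
python3 st.py
```

```text
35.975 m [ 0.063 -0.012  0.043] f [-0.09  0.28 -1.6 ] p [0.4449 0.3699 0.1177] yaw 83.9 jt6 -0.0 q6 2.254
```

Request:
apply_moves --deltas "0 0 -0.1 -0.3 0 0 0;0 0 0 0 0 0 0;0.6 0 0 0 0 0 0;0.6 0 0 0 0 0 0;0.6 0 0 0 0 0 0;0.6 0 0 0 0 0 0;0.6 0 0 2 0 0 0;0.6 0 0 3 0 0 0;0.6 0 0 5 0 0 0;0.6 0 0 5 0 0 0;0.6 0 0 0 0 0 0"

```text
time_s: 37.35
position: [0.4465, 0.3699, 0.2699]
eef_rot: [0.001, 0.743, 0.669, 0.005]
ft_force: [0.1, -0.2, -0.4]
gripper_width: 0.0515
finger_force: 0.0
```

```bash
python3 st.py
python3 - <<'E'
from h import *
t,ct=shot("top","t11.png"); s,cs=shot("scene","s11.png"); w,c=shot("wrist","w11.png")
def blobs(im,box):
    h=cv2.cvtColor(im,cv2.COLOR_BGR2HSV); m=cv2.inRange(h,(0,110,50),(12,255,255))
    z=np.zeros_like(m);x0,y0,x1,y1=box;z[y0:y1,x0:x1]=m[y0:y1,x0:x1]
    n,l,st,ce=cv2.connectedComponentsWithStats(z)
    return [(st[i],ce[i].round(1)) for i in range(1,n) if st[i][4]>40]
for b in blobs(t,(200,185,460,260)): print("top",b[0],b[1])
for b in blobs(s,(230,170,350,260)): print("scn",b[0],b[1])
m=cv2.cvtColor(w,cv2.COLOR_BGR2GRAY)
print(proj(c,[.4445,.3685,.141]))
# key bar in wrist: dark pixels near
k=(w.max(2)<50).astype(np.uint8);n,l,st,ce=cv2.connectedComponentsWithStats(k)
print([(st[i],ce[i].round(1)) for i in range(1,n) if st[i][4]>300])
E
```

```text
37.35 m [ 0.011  0.022 -0.008] f [ 0.07 -0.16 -0.37] p [0.4465 0.3699 0.2699] yaw 83.9 jt6 0.0 q6 2.253
top [233 197  22   6 103] [244.2 199.1]
top [289 199  16  16 209] [296.4 206.8]
top [359 202  16  16 210] [366.6 209.3]
top [315 205  12  12 120] [320.4 210.4]
top [231 206  24  10 165] [243.5 211.1]
scn [321 182  20  26 383] [330.5 195.2]
scn [298 196  16  21 255] [305.2 206.8]
scn [328 207  22  13  50] [338.5 213.5]
scn [247 219  22  27 460] [257.2 232.7]
scn [261 220  68  40 165] [294.1 240.2]
[318.34905511 194.01656746]
[(array([ 589,    0,   51,  178, 7752], dtype=int32), array([616.8,  90.5])), (array([ 311,  142,   20,   98, 1644], dtype=int32), array([320.1, 189.2])), (array([ 555,  206,   78,   84, 3154], dtype=int32), array([598.7, 241.3])), (array([   36,   244,   569,   156, 39670], dtype=int32), array([320.5, 349.5]))]
```

Request:
apply_moves --deltas "0 1 -4.4 0 0 0 0.6;0 1 -5.5 0 0 0 0.6;0 1 -5.5 0 0 0 0.6;0 1 -5.5 0 0 0 0.6;0 1 -5.5 0 0 0 0.6;0 1 -5.5 0 0 0 0.6;0 1 -5.5 0 0 0 0.6;0 1 -5.5 0 0 0 0.6;0 1 -5.5 0 0 0 0.6;0 1 -5.5 0 0 0 0.6;0 0.5 -5 0 0 0 0;0 0 -2.4 0 0 0 0"

```text
time_s: 39.0
position: [0.5484, -0.2464, 0.2606]
eef_rot: [-0.003, 0.708, 0.706, -0.001]
ft_force: [0.0, 0.3, -0.5]
gripper_width: -0.0003
finger_force: 0.0
```

Request:
apply_moves --deltas "0 0 0 -3.5 0 0 0;0 0 0 -3.5 0 0 0;0 0 0 -3 0 0 0;0 0.8 0 0 0 0 0;0 0.6 0 0 0 0 0;0 0.4 0 0 0 0 0;0 0 0 0 0 0 0"

```text
time_s: 39.88
position: [0.5688, -0.2447, 0.1657]
eef_rot: [0.001, 0.707, 0.707, 0.0]
ft_force: [1.1, -0.4, 0.0]
gripper_width: -0.0001
finger_force: 0.0
```

```bash
python3 st.py
python3 - <<'E'
from h import *
w,c=shot("wrist","w12.png")
m=(w.max(2)<45).astype(np.uint8);n,l,st,ce=cv2.connectedComponentsWithStats(m)
print([(st[i],ce[i].round(1)) for i in range(1,n) if st[i][4]>300]); print(proj(c,[.616,-.2444,.192]))
E
```

```text
39.875 m [ 0.021 -0.026  0.031] f [ 1.1  -0.37  0.01] p [ 0.5688 -0.2447  0.1657] yaw 90.0 jt6 0.006 q6 1.057
[(array([ 64, 230,  34,  36, 638], dtype=int32), array([ 79.5, 248.1])), (array([   63,   242,   513,   158, 42590], dtype=int32), array([327.9, 343. ]))]
[421.56465523 280.04764807]
```

Request:
apply_moves --deltas "0 0.5 0 0 0 0 0;0 0.5 0 0 0 0 0;0 0.3 0 0 0 0 0;0 0.3 0 0 0 0 0;0 0 0 0 0 0 0"

```text
time_s: 40.55
position: [0.5832, -0.2444, 0.1639]
eef_rot: [-0.0, 0.707, 0.707, -0.0]
ft_force: [-2.0, 0.9, 1.1]
gripper_width: -0.0
finger_force: 0.7
```

```bash
python3 st.py
```

```text
40.55 m [-0.024  0.291  0.011] f [-2.01  0.94  1.14] p [ 0.5832 -0.2444  0.1639] yaw 89.9 jt6 0.007 q6 1.069
```

Request:
apply_moves --deltas "0 0.3 0 0 0 0 0;0 0 0 0 0 0 0"

```text
time_s: 40.8
position: [0.5863, -0.2444, 0.1641]
eef_rot: [-0.0, 0.707, 0.707, -0.0]
ft_force: [-2.6, -0.1, 2.6]
gripper_width: 0.0
finger_force: 1.8
```

```bash
python3 st.py
```

```text
40.8 m [-0.006  0.534  0.026] f [-2.61 -0.07  2.56] p [ 0.5863 -0.2444  0.1641] yaw 89.9 jt6 0.013 q6 1.072
```

Request:
apply_moves --deltas "0 0.3 0 0 0 0 0;0 0 0 0 0 0 0"

```text
time_s: 41.05
position: [0.5899, -0.2444, 0.1643]
eef_rot: [0.0, 0.707, 0.707, 0.0]
ft_force: [-3.3, -0.3, 2.9]
gripper_width: 0.0002
finger_force: 2.1
```

```bash
python3 st.py
```

```text
41.05 m [-0.001  0.485  0.013] f [-3.31 -0.3   2.94] p [ 0.5899 -0.2444  0.1643] yaw 89.9 jt6 0.014 q6 1.074
```

The lever still moves at about 3 N, so the stage isn't locked. I'll back off and inspect the socket.

Request:
apply_moves --deltas "0 -2 0 0 0 0 0;0 0 0 4 0 0 0;0 0 0 5 0 0 0;0 1 5.5 0 0 0 0;0 1 5.5 0 0 0 0;0 1 5.5 0 0 0 0;0 1 5.5 0 0 0 0;0 1 5.5 0 0 0 0;0 0 5.5 0 0 0 0;0 0 5 -2.5 0 0 0;0 0 3 -2.5 0 0 0;0 0 0 0 0 0 0"

```text
time_s: 42.55
position: [0.6181, 0.1684, 0.2]
eef_rot: [-0.002, 0.706, 0.708, -0.002]
ft_force: [-0.3, -0.8, -0.3]
gripper_width: -0.0004
finger_force: 0.0
```

```bash
python3 st.py
python3 - <<'E'
from h import *
w,c=shot("wrist","w13.png"); t,ct=shot("top"); print(proj(c,[.619,.2155,.147]), "cam",-c[1].T@c[2])
def rect(im,c,z,cx=.619,cy=.2155,h=.02,px=20):
    # output up=+x, left=+y
    pts=[(cx+h,cy+h),(cx+h,cy-h),(cx-h,cy-h),(cx-h,cy+h)]
    src=np.float32([proj(c,[x,y,z]) for x,y in pts]); S=int(2*h*1000*px/2)
    dst=np.float32([(0,0),(S,0),(S,S),(0,S)])
    return cv2.warpPerspective(im,cv2.getPerspectiveTransform(src,dst),(S,S),flags=cv2.INTER_CUBIC)
w3=cv2.imread("pics/w3.png")
a=rect(w,c,.147);b=rect(w,c,.129)
o=np.hstack([a,b]); o=cv2.convertScaleAbs(o,alpha=2.2)
cv2.imwrite("pics/c13.png",o); print(o.shape)
E
```

```text
42.55 m [-0.01   0.061  0.023] f [-0.26 -0.84 -0.29] p [0.6181 0.1684 0.2   ] yaw 90.2 jt6 0.067 q6 1.728
[320.82460444 154.26900038] cam [0.6188515  0.24223034 0.34161951]
(400, 800, 3)
```

View pics/c13.png

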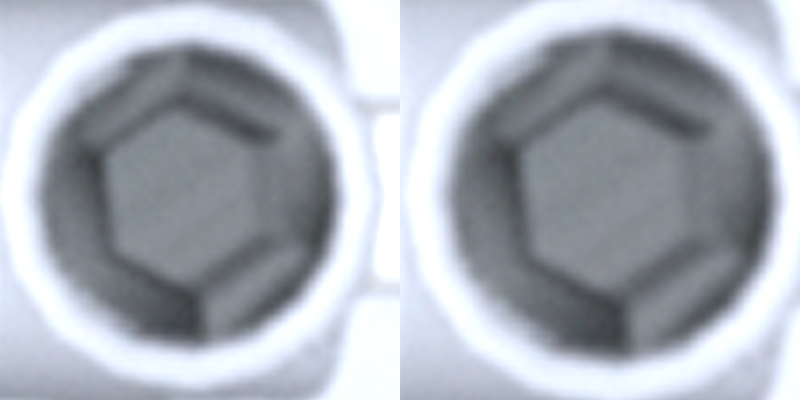

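The rectified view shows the hexagon floor with a corner at about +4.5° mod 60. It was about -1.5° before, so I'll compare the two numerically and also check from the top images whether the ball moved.

Run:
```python
from h import *
t,ct=shot("top","t14.png"); t0=cv2.imread("pics/t11.png")
def ballc(t):
    g=(255-t.max(2).astype(float))[155:175,400:432]; g=np.clip(g-215,0,None)
    v,u=np.mgrid[155:175,400:432]; return (g*u).sum()/g.sum(),(g*v).sum()/g.sum(),g.sum()
print("ball before/after",ballc(t0),ballc(t))
for th in (.15,.1,.05,0,-.05,-.1): print(th,proj(ct,[.618-.092*np.sin(th),-.2444,.1+.092*np.cos(th)]).round(2))
# hex orientation: reconstruct camera for w3
S=manip.camera_params("wrist"); K=np.array(S["camera_matrix"])
def camat(p,q):
    T=np.eye(4);T[:3,:3]=R.from_quat([q[1],q[2],q[3],q[0]]).as_matrix();T[:3,3]=p
    M=T@np.array(S["T_tool_cam"]);Rc=M[:3,:3].T;return K,Rc,-Rc@M[:3,3]
c3=camat([0.61674197,0.26554898,0.20928515],[-6.45e-05,-6.69264401e-01,7.43024330e-01,4.7e-05]); c13=cam("wrist")
def rect(im,c,z,cx=.619,cy=.2155,h=.02):
    pts=[(cx+h,cy+h),(cx+h,cy-h),(cx-h,cy-h),(cx-h,cy+h)]
    src=np.float32([proj(c,[x,y,z]) for x,y in pts]); dst=np.float32([(0,0),(400,0),(400,400),(0,400)])
    return cv2.warpPerspective(im,cv2.getPerspectiveTransform(src,dst),(400,400),flags=cv2.INTER_CUBIC)
for n,c in (("w3",c3),("w13",c13)):
    g=cv2.GaussianBlur(cv2.cvtColor(rect(cv2.imread(f"pics/{n}.png"),c,.129),cv2.COLOR_BGR2GRAY),(0,0),3).astype(np.float32)
    # floor region: flood from centre
    ctr=(190,200); m=np.zeros((402,402),np.uint8)
    cv2.floodFill(g.copy(),m,ctr,255,3.5,3.5,cv2.FLOODFILL_FIXED_RANGE|(255<<8)|cv2.FLOODFILL_MASK_ONLY)
    cn=max(cv2.findContours(m[1:-1,1:-1],cv2.RETR_EXTERNAL,cv2.CHAIN_APPROX_NONE)[0],key=cv2.contourArea)
    h=cv2.convexHull(cn)[:,0].astype(float); mo=cv2.moments(cn); cx,cy=mo["m10"]/mo["m00"],mo["m01"]/mo["m00"]
    p=cn[:,0]-[cx,cy]; r=np.hypot(*p.T); a=np.arctan2(-p[:,0],-p[:,1]) # 0=+x up, ccw(+y left)
    w=np.hypot(*np.gradient(np.r_[p[:,0]*1.0])*0+1) if 0 else 1
    # harmonic 6
    bins=np.linspace(-np.pi,np.pi,181); idx=np.digitize(a,bins); rr=np.array([r[idx==i].max() if (idx==i).any() else np.nan for i in range(1,181)])
    ac=(bins[:-1]+bins[1:])/2; ok=~np.isnan(rr); z=np.sum(rr[ok]*np.exp(6j*ac[ok]))
    print(n,"centre",cx,cy,"area",mo["m00"],"corner deg",np.degrees(np.angle(z))/6,"amp",abs(z)/ok.sum(), "r",np.nanmean(rr))
```

```text
ball before/after (np.float64(410.93220338983053), np.float64(156.61016949152543), np.float64(59.0)) (np.float64(411.0923076923077), np.float64(156.3230769230769), np.float64(65.0))
0.15 [417.6  152.54]
0.1 [417.57 151.19]
0.05 [417.53 149.84]
0 [417.48 148.5 ]
-0.05 [417.4  147.18]
-0.1 [417.31 145.89]
w3 centre 170.6587462410363 199.75343974092064 area 18012.5 corner deg -0.41402078320899444 amp 1.5408677361057634 r 75.90128601072482
w13 centre 242.7672932330827 168.31170426065162 area 19950.0 corner deg 4.974069019573748 amp 1.9483092433610434 r 79.87475026453896
```

Run:
```python
from h import *
for n in ("t11","t14"):
    t=cv2.imread(f"pics/{n}.png").max(2)
    print(n);[print(r,t[r,408:426]) for r in range(142,158)]
```

```text
t11
142 [150 157 159 158 154 154 152 152 151 152 150 153 155 155 151 145 123 117]
143 [152 153 155 157 156 157 153 147 149 145 144 146 147 153 154 150 133 118]
144 [154 149 157 158 156 150 140 125 121 111 112 125 141 153 154 153 137 121]
145 [153 153 154 158 149 130 106  78  66  55  56  84 111 137 154 157 149 126]
146 [157 155 157 153 124  83  54  30  24  18  17  35  70 108 137 153 151 137]
147 [149 155 155 146 101  48  22  13  18  11  15  15  31  81 125 149 154 145]
148 [147 146 150 134  80  30  15  17  16  11  12   3  17  64 124 147 152 148]
149 [121 122 125 108  60  23  14  17  18  13  14  12   8  54 117 143 155 151]
150 [ 84  78  76  71  37  17  14  18  16  11   4   8  11  54 115 141 151 150]
151 [ 58  45  45  45  34  19  10   8  13   9  12   6  31  75 126 145 150 149]
152 [ 58  41  41  55  48  31  15  13  15  11   9  29  66 107 143 154 154 151]
153 [ 63  46  53  63  60  40  27  28  30  38  44  70 107 137 149 151 150 151]
154 [ 66  46  49  57  52  40  47  64  72  85 105 121 139 149 152 151 148 150]
155 [ 69  47  46  47  43  47  57  91 116 130 138 145 149 150 147 148 148 151]
156 
[... 703 characters left out ...]
49 [122 120 122 107  59  20   7   2   5  11  13  12  26  67 125 146 151 149]
150 [ 80  75  75  69  49  22  13   8   5  12  15  21  39  88 134 144 146 150]
151 [ 56  48  47  52  52  39  24  22  21  22  27  45  82 120 142 145 149 148]
152 [ 59  45  50  59  58  50  39  51  62  65  73 101 128 142 150 152 151 153]
153 [ 63  44  54  61  60  49  56  82 106 117 119 139 150 152 150 151 148 149]
154 [ 64  46  46  53  50  41  59  94 128 145 147 149 149 148 146 150 149 148]
155 [ 69  48  37  44  36  35  60  97 135 149 154 150 148 151 150 147 149 149]
156 [ 63  40  36  34  32  38  57  95 132 150 153 153 149 147 150 150 149 151]
157 [ 48  32  30  35  33  37  64  99 140 151 157 152 150 150 152 149 149 150]
```

Run:
```python
from h import *
S=manip.camera_params("wrist"); K=np.array(S["camera_matrix"])
def camat(p,q):
    T=np.eye(4);T[:3,:3]=R.from_quat([q[1],q[2],q[3],q[0]]).as_matrix();T[:3,3]=p
    M=T@np.array(S["T_tool_cam"]);Rc=M[:3,:3].T;return K,Rc,-Rc@M[:3,3]
c3=camat([0.61674197,0.26554898,0.20928515],[-6.45e-05,-6.69264401e-01,7.43024330e-01,4.7e-05]); c13=cam("wrist")
def rect(im,c,z,cx,cy,h=.02):
    pts=[(cx+h,cy+h),(cx+h,cy-h),(cx-h,cy-h),(cx-h,cy+h)]
    src=np.float32([proj(c,[x,y,z]) for x,y in pts]); dst=np.float32([(0,0),(400,0),(400,400),(0,400)])
    return cv2.warpPerspective(im,cv2.getPerspectiveTransform(src,dst),(400,400),flags=cv2.INTER_CUBIC)
v,u=np.mgrid[0:400,0:400]
for n,c,ctr in (("w3",c3,(172,200)),("w13",c13,(203,198))):
  for z in (.129,.138):
    g=cv2.GaussianBlur(cv2.cvtColor(rect(cv2.imread(f"pics/{n}.png"),c,z,.619,.2155),cv2.COLOR_BGR2GRAY).astype(np.float32),(0,0),4)
    gx=cv2.Sobel(g,cv2.CV_32F,1,0);gy=cv2.Sobel(g,cv2.CV_32F,0,1);m=np.hypot(gx,gy)
    r=np.hypot(u-ctr[0],v-ctr[1]); k=(r>60)&(r<110)
    ang=np.arctan2(-gx,-gy)  # same convention 0=+x, ccw to +y
    for p in (1,2):
        Z=np.sum(m[k]**p*np.exp(6j*ang[k])); print(n,z,p,"normals deg",np.degrees(np.angle(Z))/6,"coh",abs(Z)/np.sum(m[k]**p),"-> corner",((np.degrees(np.angle(Z))/6+30+30)%60)-30)
```

```text
w3 0.129 1 normals deg 29.861917 coh 0.5522494 -> corner -0.13808441
w3 0.129 2 normals deg 29.729156 coh 0.6554 -> corner -0.2708435
w3 0.138 1 normals deg 29.529001 coh 0.54026353 -> corner -0.47100067
w3 0.138 2 normals deg 29.509745 coh 0.63328564 -> corner -0.49025726
w13 0.129 1 normals deg 25.878838 coh 0.07342468 -> corner -4.1211624
w13 0.129 2 normals deg 23.555487 coh 0.15356076 -> corner -6.4445114
w13 0.138 1 normals deg 28.212286 coh 0.13211192 -> corner -1.7877121
w13 0.138 2 normals deg 25.49283 coh 0.24133654 -> corner -4.5071716
```

Request:
apply_moves --deltas "0 0 0 0.9 0 0 10.4;0 0 0.6 0 0 0 10.4;0 0 0.6 0 0 0 10.4;0 0 0.6 0 0 0 10.4;0 0 0.6 0 0 0 10.4;0 0 0.6 0 0 0 10.4;0 0 0.6 0 0 0 10.4;0 0 0.6 0 0 0 10.4;0 0 0.6 0 0 0 10.4;0 0 0.6 0 0 0 10.4;0 0 0.6 0 0 0 10.4;0 0 0.6 0 0 0 10.4"

```text
time_s: 44.2
position: [0.621, 0.2303, 0.2148]
eef_rot: [0.002, -0.3, 0.954, -0.0]
ft_force: [0.5, -0.1, -1.0]
gripper_width: 0.0
finger_force: 0.0
```

Request:
apply_moves --deltas "0 0 0.6 0 0 0 10;0 0 0.6 0 0 0 10;0 0 0.6 0 0 0 10;0 0 0.6 0 0 0 10;0.5 0 0.7 0 0 0 9.4;0.5 -0.1 0 0 0 0 0;0.5 0 0 0 0 0 0;0.5 0 0 0 0 0 0"

```text
time_s: 45.2
position: [0.6188, 0.262, 0.2134]
eef_rot: [0.0, -0.669, 0.743, -0.0]
ft_force: [-0.4, -0.1, -0.1]
gripper_width: 0.0423
finger_force: 0.0
```

```bash
python3 st.py
python3 - <<'E'
from h import *
w,c=shot("wrist","w15.png")
S=manip.camera_params("wrist"); K=np.array(S["camera_matrix"])
def camat(p,q):
    T=np.eye(4);T[:3,:3]=R.from_quat([q[1],q[2],q[3],q[0]]).as_matrix();T[:3,3]=p
    M=T@np.array(S["T_tool_cam"]);Rc=M[:3,:3].T;return K,Rc,-Rc@M[:3,3]
c3=camat([0.61674197,0.26554898,0.20928515],[-6.45e-05,-6.69264401e-01,7.43024330e-01,4.7e-05])
def rect(im,c,z,cx,cy,h=.02):
    pts=[(cx+h,cy+h),(cx+h,cy-h),(cx-h,cy-h),(cx-h,cy+h)]
    src=np.float32([proj(c,[x,y,z]) for x,y in pts]); dst=np.float32([(0,0),(400,0),(400,400),(0,400)])
    return cv2.warpPerspective(im,cv2.getPerspectiveTransform(src,dst),(400,400),flags=cv2.INTER_CUBIC)
v,u=np.mgrid[0:400,0:400]
G=[]
for n,cc in (("w3",c3),("w15",c)):
    g=cv2.GaussianBlur(cv2.cvtColor(rect(cv2.imread(f"pics/{n}.png"),cc,.129,.619,.2155),cv2.COLOR_BGR2GRAY).astype(np.float32),(0,0),4); G.append(g)
    gx=cv2.Sobel(g,cv2.CV_32F,1,0);gy=cv2.Sobel(g,cv2.CV_32F,0,1);m=np.hypot(gx,gy)
    for ctr in ((172,200),(180,200),(172,192)):
        r=np.hypot(u-ctr[0],v-ctr[1]); k=(r>60)&(r<110)
        Z=np.sum(m[k]**2*np.exp(6j*np.arctan2(-gx,-gy)[k])); print(n,ctr,((np.degrees(np.angle(Z))/6+60)%60)-30,abs(Z)/np.sum(m[k]**2))
# direct: rotate w3 patch and correlate
a=G[0];b=G[1]
for d in range(-24,27,2):
    best=max(cv2.matchTemplate(b,cv2.warpAffine(a,cv2.getRotationMatrix2D((175,200),d,1),(400,400))[110:290,85:265],cv2.TM_CCOEFF_NORMED)[90:130,65:105].ravel())
    print(d,round(float(best),4),end="; ")
E
```

```text
45.2 m [-0.045  0.016 -0.01 ] f [-0.44 -0.05 -0.06] p [0.6188 0.262  0.2134] yaw 264.0 jt6 0.008 q6 -1.166
w3 (172, 200) -0.21154022 0.62475044
w3 (180, 200) -0.24293518 0.6425241
w3 (172, 192) -0.4992218 0.6562541
w15 (172, 200) 4.2681427 0.57846904
w15 (180, 200) 4.068779 0.60508764
w15 (172, 192) 4.200218 0.6192516
-24 0.8937; -22 0.8896; -20 0.8858; -18 0.8828; -16 0.8818; -14 0.8829; -12 0.886; -10 0.8907; -8 0.8963; -6 0.9029; -4 0.9095; -2 0.9163; 0 0.9223; 2 0.9276; 4 0.9316; 6 0.934; 8 0.935; 10 0.9342; 12 0.9319; 14 0.9288; 16 0.9248; 18 0.9204; 20 0.9158; 22 0.9107; 24 0.9053; 26 0.8993;
```

The hexagon has shifted +4.5° mod 60. With clockwise-only driving, that means about 55.5° of tightening (roughly 0.97 rad), so the screw is set. The shaft still rests within 0.05 rad of level, so I'll locate the rings and flasks next.

Request:
apply_moves --deltas "0.7 0 -4 2 0 0 2;0.7 0 -5 2 0 0 2;0.7 0 -5 2 0 0 2;0.7 0 -5 0 0 0 0;0.7 0 -5 0 0 0 0;0.7 0 0 0 0 0 0;0.7 0 0 0 0 0 0"

```text
time_s: 46.12
position: [0.6184, 0.0227, 0.2729]
eef_rot: [-0.0, 0.708, -0.707, -0.0]
ft_force: [-0.6, -0.3, -0.2]
gripper_width: 0.0599
finger_force: 0.0
```

```bash
python3 st.py
python3 - <<'E'
from h import *
w,c=shot("wrist","w16.png"); t,ct=shot("top","t16.png"); s,cs=shot("scene","s16.png")
h=cv2.cvtColor(w,cv2.COLOR_BGR2HSV)
for y in (.132,.046,-.04,-.126): print("pred",y,proj(c,[.6196,y,.14]).round(0))
# rectify board plane z=.14, 2px/mm
X0,X1,Y0,Y1=.56,.68,-.20,.20
pts=[(X1,Y1),(X1,Y0),(X0,Y0),(X0,Y1)]
M=cv2.getPerspectiveTransform(np.float32([proj(c,[x,y,.139]) for x,y in pts]),np.float32([(0,0),(800,0),(800,240),(0,240)]))
r=cv2.warpPerspective(w,M,(800,240)); g=cv2.medianBlur(cv2.cvtColor(r,cv2.COLOR_BGR2GRAY),5)
C=cv2.HoughCircles(g,cv2.HOUGH_GRADIENT,1,40,param1=80,param2=18,minRadius=32,maxRadius=74)
if C is not None:
    for u,v,R_ in C[0]: print("circ x %.4f y %.4f r %.1fmm"%(X1-v/2000,Y1-u/2000,R_/2))
def blobs(im,c,box,lo=60):
    m=cv2.inRange(cv2.cvtColor(im,cv2.COLOR_BGR2HSV),(0,110,50),(12,255,255))
    n,l,st,ce=cv2.connectedComponentsWithStats(m)
    return [(st[i],ce[i].round(1)) for i in range(1,n) if st[i][4]>lo]
for b in blobs(t,ct,0):
    if 280<b[1][0]<400 and 190<b[1][1]<240: print("top",b[0],b[1],onz(ct,b[1],.036).round(4))
E
```

```text
46.125 m [-0.034 -0.011  0.023] f [-0.62 -0.32 -0.16] p [0.6184 0.0227 0.2729] yaw -89.9 jt6 0.001 q6 -1.644
pred 0.132 [319. 289.]
pred 0.046 [319. 215.]
pred -0.04 [319. 128.]
pred -0.126 [319.  23.]
circ x 0.6198 y -0.0403 r 22.5mm
circ x 0.6192 y 0.0442 r 29.4mm
circ x 0.6208 y 0.1238 r 32.0mm
circ x 0.6192 y -0.1237 r 28.8mm
circ x 0.6507 y 0.0058 r 20.5mm
top [289 199  16  16 209] [296.4 206.8] [0.4405 0.1776 0.036 ]
top [369 203   6  14  64] [371.4 209.6] [ 0.4248 -0.1013  0.036 ]
```

Request:
apply_moves --deltas "0.7 -3.8 -2.1 0 0 0 0;0.7 -3.9 -2.1 0 0 0 0;0.7 -3.9 -2.1 -2 0 0 0;0.7 -3.8 -2.1 -3 0 0 0;0.7 -3.8 -2.2 -3 0 0 0;0.7 0 0 0 0 0 0;0.7 0 0 0 0 0 0"

```text
time_s: 47.15
position: [0.4273, -0.0828, 0.1936]
eef_rot: [-0.001, 0.708, -0.706, 0.001]
ft_force: [0.5, -0.2, 0.1]
gripper_width: 0.0598
finger_force: 0.0
```

```bash
cat > fl.py <<'E'
from h import *
import sys
ztop=float(sys.argv[1])
w,c=shot("wrist",sys.argv[2]); S=manip.get_state(); print(S["time_s"],S["position"].round(4),S["ft_force"].round(1),S["gripper_width"])
m=cv2.inRange(cv2.cvtColor(w,cv2.COLOR_BGR2HSV),(0,110,40),(14,255,255))
n,l,st,ce=cv2.connectedComponentsWithStats(m)
for i in range(1,n):
    if st[i][4]>300: print(st[i],ce[i].round(1))
print("disc under TCP at",proj(c,[*S["position"][:2],ztop]).round(1), "1cm +y:",proj(c,[S["position"][0],S["position"][1]+.01,ztop]).round(1))
g=cv2.GaussianBlur(w[:,:,2],(5,5),0)
C=cv2.HoughCircles(g,cv2.HOUGH_GRADIENT,1,15,param1=60,param2=14,minRadius=int(sys.argv[3]),maxRadius=int(sys.argv[4]))
if C is not None:
    for u,v,r in C[0][:30]:
        if m[int(v),int(u)]: print("circ",u,v,r,"world",onz(c,(u,v),ztop).round(4))
t,ct=shot("top")
m=cv2.inRange(cv2.cvtColor(t,cv2.COLOR_BGR2HSV),(0,110,50),(12,255,255)); n,l,st,ce=cv2.connectedComponentsWithStats(m)
for i in range(1,n):
    if st[i][4]>40 and 280<ce[i][0]<400 and 190<ce[i][1]<240: print("top",st[i],ce[i].round(1),onz(ct,ce[i],.034).round(4))
E
python3 fl.py .092 w17.png 16 40
```

```text
47.2 [ 0.4283 -0.0831  0.1946] [ 1.  -0.2  0.4] 0.06000470476547595
[ 117   76   52  218 3231] [143.  179.8]
[ 292  153   60   64 2981] [321.4 184.1]
[   0  185   62  195 2037] [ 26.9 284.7]
[ 302  293   40   53 1571] [321.4 318.3]
[172 364  17  36 374] [179.8 384.1]
disc under TCP at [319.6 202.5] 1cm +y: [319.6 213.1]
circ 321.5 182.5 27.4 world [ 0.4267 -0.1013  0.092 ]
circ 321.5 198.5 19.5 world [ 0.4266 -0.0868  0.092 ]
circ 320.5 312.5 20.7 world [0.427  0.0326 0.092 ]
circ 47.5 344.5 30.5 world [0.7132 0.0742 0.092 ]
top [289 199  16  16 208] [296.4 206.8] [0.4407 0.1778 0.034 ]
top [359 202  10  16 114] [363.4 209.8] [ 0.4247 -0.0716  0.034 ]
top [315 205  12  12 120] [320.4 210.4] [0.4257 0.0887 0.034 ]
```

Request:
apply_moves --deltas "0.7 -0.1 -0.4 -3 0 0 0;0.7 0 0 -3 0 0 0;0.7 0 0 -3 0 0 0;0.7 0 0 -2 0 0 0;0.7 0 0 -2.1 0 0 0;0.7 0 0 0 0 0 0;0.3 0 0 0 0 0 0;0.3 0 0 0 0 0 0;0.3 0 0 0 0 0 0;0.3 0 0 0 0 0 0;0.3 0 0 0 0 0 0"

```text
time_s: 48.62
position: [0.4274, -0.088, 0.064]
eef_rot: [-0.001, 0.708, -0.706, 0.002]
ft_force: [-0.1, 0.0, 5.8]
gripper_width: 0.0359
finger_force: 59.9
```

```bash
python3 st.py
```

```text
48.625 m [ 0.085 -0.12  -0.026] f [-0.13  0.04  5.79] p [ 0.4274 -0.088   0.064 ] yaw -89.9 jt6 -0.001 q6 -1.93
```

Request:
apply_moves --deltas "0.3 0 0 2 0 0 0;0.3 0 0 4 0 0 0;0.3 0 0 5 0 0 0;0.3 0 0 5 0 0 0;0.3 0 0 1 0 0 0;0.3 3 0.8 0 0 0 0;0.3 4 1 0 0 0 0;0.3 4 1 0 0 0 0;0.3 4 1 0 0 0 0;0.3 3 0.8 0 0 0 0;0.3 1.2 0 0 0 0 0;0.3 0 0 0 0 0 0"

```text
time_s: 50.12
position: [0.617, -0.0411, 0.2284]
eef_rot: [0.002, 0.708, -0.706, -0.002]
ft_force: [-0.6, 0.4, -2.5]
gripper_width: 0.0359
finger_force: 61.1
```

```bash
python3 st.py
python3 - <<'E'
from h import *
s,cs=shot("scene","s18.png");w,c=shot("wrist","w18.png")
m=cv2.inRange(cv2.cvtColor(s,cv2.COLOR_BGR2HSV),(0,110,40),(12,255,255)); n,l,st,ce=cv2.connectedComponentsWithStats(m)
print([(st[i],ce[i].round(1)) for i in range(1,n) if st[i][4]>80])
print("ball pred",proj(cs,[.6195,-.041,.205]))
# ring circles in wrist, rectified at z=.139
X0,X1,Y0,Y1=.57,.67,-.20,.20
pts=[(X1,Y1),(X1,Y0),(X0,Y0),(X0,Y1)]
M=cv2.getPerspectiveTransform(np.float32([proj(c,[x,y,.139]) for x,y in pts]),np.float32([(0,0),(800,0),(800,200),(0,200)]))
g=cv2.medianBlur(cv2.cvtColor(cv2.warpPerspective(w,M,(800,200)),cv2.COLOR_BGR2GRAY),5)
C=cv2.HoughCircles(g,cv2.HOUGH_GRADIENT,1,30,param1=80,param2=18,minRadius=36,maxRadius=72)
if C is not None:
    for u,v,r in C[0]: print("circ x %.4f y %.4f r %.1f"%(X1-v/2000,Y1-u/2000,r/2))
E
```

```text
50.125 m [-0.06   0.012  0.042] f [-0.63  0.45 -2.5 ] p [ 0.617  -0.0411  0.2284] yaw -89.8 jt6 0.006 q6 -1.749
[(array([353, 120,  17,  20, 116], dtype=int32), array([361.1, 130.2])), (array([ 359,  143,   50,   48, 1121], dtype=int32), array([383.2, 168.7])), (array([322, 182,  19,  26, 360], dtype=int32), array([331.1, 195.3])), (array([248, 218,  74,  51, 637], dtype=int32), array([299.3, 241.2])), (array([273, 227, 117,  80, 379], dtype=int32), array([329.1, 267.9])), (array([ 87, 307,  26,  27, 445], dtype=int32), array([100.1, 319.6])), (array([368, 306,  12,  13,  94], dtype=int32), array([373.5, 312. ])), (array([ 49, 313,  19,  23, 306], dtype=int32), array([ 57.3, 324.1])), (array([359, 322,  23,  20, 210], dtype=int32), array([369.3, 331.1])), (array([391, 329,  14,  13, 109], dtype=int32), array([397.8, 334.9])), (array([ 51, 335,  25,  19, 329], dtype=int32), array([ 62.9, 344.2])), (array([  6, 337,  33,  47, 799], dtype=int32), array([ 19.9, 357. ]))]
ball pred [306.56848793 237.23085923]
circ x 0.6168 y 0.0267 r 35.7
circ x 0.6188 y -0.1257 r 27.4
circ x 0.6198 y -0.0407 r 34.0
circ x 0.6192 y 0.1148 r 28.0
```

Request:
apply_moves --deltas "0.3 0 0 -1 0 0 0;0.3 0 0 -1 0 0 0;0.3 0 0 -0.8 0 0 0;0.3 0 0 -0.4 0 0 0;0.3 0 0 -0.2 0 0 0;0.3 0 0 -0.2 0 0 0;0.3 0 0 0 0 0 0"

```text
time_s: 51.1
position: [0.6182, -0.0414, 0.1967]
eef_rot: [-0.001, 0.708, -0.706, 0.001]
ft_force: [0.4, 0.0, -1.9]
gripper_width: 0.0359
finger_force: 61.3
```

```bash
python3 st.py
```

```text
51.1 m [ 0.066 -0.247  0.025] f [ 0.42  0.05 -1.95] p [ 0.6182 -0.0414  0.1967] yaw -89.9 jt6 -0.001 q6 -1.749
```

Request:
apply_moves --deltas "0.3 0 0 -0.15 0 0 0;0.3 0 0 -0.15 0 0 0;0.3 0 0 -0.1 0 0 0;0.3 0 0 0 0 0 0"

```text
time_s: 51.6
position: [0.6195, -0.0412, 0.1949]
eef_rot: [-0.002, 0.708, -0.706, 0.002]
ft_force: [2.0, 0.8, 6.2]
gripper_width: 0.0359
finger_force: 61.9
```

```bash
python3 st.py
```

```text
51.6 m [ 0.225 -0.362 -0.023] f [2.03 0.79 6.15] p [ 0.6195 -0.0412  0.1949] yaw -89.8 jt6 -0.011 q6 -1.749
```

Request:
apply_moves --deltas "0.75 0 0 0 0 0 0;0.75 0 0 0 0 0 0;0.75 0 0 0 0 0 0;0.75 0 0 0 0 0 0;0.75 0 0 2 0 0 0;0.75 0 0 4 0 0 0;0.75 0 0 4 0 0 0;0.75 -4 2.6 0 0 0 0;0.75 -5 3.6 0 0 0 0;0.75 -5 3.6 -4 0 0 0;0.75 -5.3 3.4 -4 0 0 0;0.75 0 0 -4 0 0 0"

```text
time_s: 53.1
position: [0.4382, 0.0814, 0.1841]
eef_rot: [-0.001, 0.709, -0.705, 0.0]
ft_force: [0.8, 0.2, -0.5]
gripper_width: 0.0638
finger_force: 0.0
```

Request:
apply_moves --deltas "0.7 0 0 0 0 0 0;0.7 0 0 0 0 0 0"

```text
time_s: 53.35
position: [0.4416, 0.0795, 0.1859]
eef_rot: [-0.001, 0.708, -0.706, 0.001]
ft_force: [-0.6, 0.1, 0.0]
gripper_width: 0.0597
finger_force: 0.0
```

```bash
python3 fl.py .078 w19.png 11 34
python3 - <<'E'
from h import *
s,cs=shot("scene","s19.png")
m=cv2.inRange(cv2.cvtColor(s,cv2.COLOR_BGR2HSV),(0,110,40),(12,255,255)); n,l,st,ce=cv2.connectedComponentsWithStats(m)
print([(st[i],ce[i].round(1)) for i in range(1,n) if st[i][4]>80 and 230<ce[i][0]<360 and ce[i][1]<280])
print("seated big2: ball",proj(cs,[.6195,-.041,.164]),"disc top",proj(cs,[.6195,-.041,.222]))
E
```

```text
53.4 [0.4423 0.0794 0.1866] [-0.2  0.   0.4] 0.06006240722033066
[  0   0  16  86 993] [ 6.  42.9]
[   0    0   59   95 2631] [32.8 47.3]
[ 117    0   65  299 4653] [148.4 138.5]
[   0  164   52  166 1841] [ 23.4 255.3]
[ 313  169   47   52 1849] [335.8 193.6]
[ 294  241   57   72 3062] [321.8 274.7]
disc under TCP at [319.9 200.6] 1cm +y: [319.9 211. ]
circ 321.5 268.5 29.5 world [0.4406 0.1489 0.078 ]
circ 335.5 193.5 25.2 world [0.4283 0.0727 0.078 ]
circ 320.5 294.5 19.1 world [0.4415 0.1784 0.078 ]
circ 2.5 61.5 33.4 world [ 0.6946 -0.0352  0.078 ]
circ 24.5 273.5 30.0 world [0.7342 0.1557 0.078 ]
circ 41.5 72.5 22.4 world [ 0.6658 -0.0272  0.078 ]
circ 44.5 41.5 32.3 world [ 0.6572 -0.0494  0.078 ]
circ 337.5 209.5 16.0 world [0.4261 0.0879 0.078 ]
top [289 199  16  16 209] [296.4 206.8] [0.4406 0.1777 0.034 ]
[(array([321, 182,  20,  26, 385], dtype=int32), array([330.5, 195.3])), (array([298, 196,  16,  21, 255], dtype=int32), array([305.2, 206.8])), (array([248, 200, 113,  69, 913], dtype=int32), array([307.2, 242.5])), (array([273, 227, 117,  80, 389], dtype=int32), array([328.5, 268.2]))]
seated big2: ball [306.88357702 246.93104944] disc top [306.43102417 232.99896216]
```

Request:
apply_moves --deltas "0.7 -1.6 0.9 0 0 0 0;0.7 0 0 -3 0 0 0;0.7 0 0 -3 0 0 0;0.7 0 0 -3 0 0 0;0.7 0 0 -2.5 0 0 0;0.7 0 0 -2.2 0 0 0;0.7 0 0 0 0 0 0;0.2 0 0 0 0 0 0;0.2 0 0 0 0 0 0;0.2 0 0 0 0 0 0;0.2 0 0 0 0 0 0;0.2 0 0 0 0 0 0"

```text
time_s: 55.0
position: [0.4259, 0.0888, 0.0492]
eef_rot: [-0.001, 0.708, -0.706, 0.001]
ft_force: [-1.6, 0.2, 6.3]
gripper_width: 0.0281
finger_force: 58.9
```

```bash
python3 st.py
```

```text
55.0 m [ 0.006  0.198 -0.05 ] f [-1.58  0.21  6.34] p [0.4259 0.0888 0.0492] yaw -89.9 jt6 -0.002 q6 -1.522
```

Request:
apply_moves --deltas "0.2 0 0 2 0 0 0;0.2 0 0 4 0 0 0;0.2 0 0 5 0 0 0;0.2 0 0 5 0 0 0;0.2 0 0 1.3 0 0 0;0.2 3 -0.8 0 0 0 0;0.2 4 -1 0 0 0 0;0.2 4 -1 0 0 0 0;0.2 4 -1 0 0 0 0;0.2 3 -0.6 0 0 0 0;0.2 1.35 0 0 0 0 0;0.2 0 0 0 0 0 0"

```text
time_s: 56.5
position: [0.6178, 0.0445, 0.2175]
eef_rot: [0.001, 0.708, -0.706, -0.002]
ft_force: [-1.3, 0.0, -1.8]
gripper_width: 0.028
finger_force: 59.5
```

Request:
apply_moves --deltas "0.2 0 0 -1 0 0 0;0.2 0 0 -1 0 0 0;0.2 0 0 -1 0 0 0;0.2 0 0 -0.6 0 0 0;0.2 0 0 -0.3 0 0 0;0.2 0 0 0 0 0 0;0.2 0 0 0 0 0 0"

```text
time_s: 57.38
position: [0.6185, 0.0451, 0.1829]
eef_rot: [-0.001, 0.708, -0.706, 0.001]
ft_force: [-2.1, 0.1, 5.7]
gripper_width: 0.0277
finger_force: 60.1
```

```bash
python3 st.py
```

```text
57.375 m [ 0.312  0.317 -0.004] f [-2.11  0.13  5.69] p [0.6185 0.0451 0.1829] yaw -89.8 jt6 -0.025 q6 -1.609
```

Request:
apply_moves --deltas "0.2 -0.1 0 -0.1 0 0 0;0.2 0 0 -0.1 0 0 0;0.2 0 0 0 0 0 0"

```text
time_s: 57.75
position: [0.6184, 0.0453, 0.1826]
eef_rot: [-0.002, 0.708, -0.706, 0.002]
ft_force: [-0.4, 2.0, 10.4]
gripper_width: 0.0277
finger_force: 60.8
```

```bash
python3 st.py
python3 - <<'E'
from h import *
w,c=shot("wrist","w20.png"); s,cs=shot("scene","s20.png")
m=cv2.inRange(cv2.cvtColor(s,cv2.COLOR_BGR2HSV),(0,120,50),(10,255,255))
for y,z0,r in ((.045,.157,.027),(-.041,.164,.034)):
    print("ball pred",proj(cs,[.6195,y,z0]).round(1))
for r in range(205,250,3): print(r,[int(x) for x in np.where(m[r,270:370])[0]+270][:1],[int(x) for x in np.where(m[r,270:370])[0]+270][-1:],int(m[r,270:370].sum()/255))
E
```

```text
57.75 m [ 0.403  0.313 -0.022] f [-0.36  1.99 10.36] p [0.6184 0.0453 0.1826] yaw -89.8 jt6 -0.031 q6 -1.609
ball pred [334.4 231.4]
ball pred [306.9 246.9]
205 [] [] 0
208 [] [] 0
211 [] [] 0
214 [333] [333] 1
217 [330] [335] 6
220 [330] [336] 7
223 [327] [336] 10
226 [325] [335] 11
229 [305] [344] 23
232 [303] [344] 34
235 [302] [343] 34
238 [298] [341] 36
241 [297] [321] 25
244 [296] [322] 27
247 [296] [322] 27
```

Request:
apply_moves --deltas "0.2 0 0 0.2 0 0 0;0.7 0 0 0 0 0 0;0.7 0 0 0 0 0 0;0.7 0 0 0 0 0 0;0.7 0 0 0 0 0 0;0.7 0 0 2 0 0 0;0.7 0 0 4 0 0 0;0.7 0 0 4 0 0 0;0.7 0 0 0 0 0 0"

```text
time_s: 58.98
position: [0.6188, 0.0446, 0.2862]
eef_rot: [-0.003, 0.708, -0.706, 0.003]
ft_force: [-0.2, 0.0, -0.5]
gripper_width: 0.0597
finger_force: 0.0
```

```bash
python3 st.py
python3 - <<'E'
from h import *
w,c=shot("wrist","w21.png"); s,cs=shot("scene","s21.png")
S=manip.get_state()
for nm,y,zb,zd,rd in (("small",.045,.157,.208,.015),("big",-.041,.164,.222,.019)):
    print(nm,"wrist disc pred",proj(c,[.6195,y,zd]).round(1),"ball pred",proj(c,[.6195,y,zb]).round(1),"r px",287*rd/(S["position"][2]+.14-zd))
    print("  scene disc",proj(cs,[.6195,y,zd]).round(1),"ball",proj(cs,[.6195,y,zb]).round(1))
g=cv2.GaussianBlur(w[:,:,2],(5,5),0); m=cv2.inRange(cv2.cvtColor(w,cv2.COLOR_BGR2HSV),(0,110,40),(14,255,255))
C=cv2.HoughCircles(g,cv2.HOUGH_GRADIENT,1,10,param1=60,param2=13,minRadius=18,maxRadius=60)
for u,v,r in C[0][:40]:
    if m[int(min(v,399)),int(min(u,639))] and 230<u<410: print("circ",u,v,r,"at .208",onz(c,(u,v),.208).round(4)[:2],"at .222",onz(c,(u,v),.222).round(4)[:2],"at .16",onz(c,(u,v),.16).round(4)[:2])
m=cv2.inRange(cv2.cvtColor(s,cv2.COLOR_BGR2HSV),(0,120,50),(10,255,255))
for r in range(205,256,3):
    k=np.where(m[r,285:365])[0]+285; print(r,k.min() if len(k) else 0,k.max() if len(k) else 0,len(k),end=" | ")
E
```

```text
58.975 m [-0.018  0.017  0.022] f [-0.23  0.02 -0.52] p [0.6188 0.0446 0.2862] yaw -89.9 jt6 0.0 q6 -1.609
small wrist disc pred [320.4 211.8] ball pred [320.8 194.8] r px 20.150617246104687
  scene disc [335.2 219.1] ball [334.4 231.4]
big wrist disc pred [320.6  98.2] ball pred [321.1 101.6] r px 27.31401523169404
  scene disc [306.4 233. ] ball [306.9 246.9]
circ 316.5 102.5 38.6 at .208 [ 0.6226 -0.0387] at .222 [ 0.6223 -0.0382] at .16 [ 0.6236 -0.0404]
circ 323.5 118.5 58.3 at .208 [ 0.6174 -0.0276] at .222 [ 0.6175 -0.0278] at .16 [ 0.6173 -0.0268]
circ 321.5 84.5 55.0 at .208 [ 0.619  -0.0509] at .222 [ 0.6189 -0.0496] at .16 [ 0.6192 -0.0552]
circ 317.5 203.5 27.1 at .208 [0.6218 0.038 ] at .222 [0.6216 0.0336] at .16 [0.6227 0.053 ]
circ 331.5 219.5 58.3 at .208 [0.6104 0.0516] at .222 [0.6109 0.0463] at .16 [0.6088 0.0696]
circ 320.5 169.5 58.3 at .208 [0.6195 0.0104] at .222 [0.6194 0.0077] at .16 [0.6198 0.0194]
circ 320.5 233.5 53.9 at .208 [0.6193 0.064 ] at .222 [0.6193 0.058 ] at .16 [0.6196 0.0848]
circ 317.5 216.5 51.6 at .208 [0.6218 0.0491] at .222 [0.6216 0.044 
[... 462 characters left out ...]
 [0.615  0.0166] at .16 [0.6141 0.031 ]
circ 304.5 202.5 39.2 at .208 [0.6323 0.0372] at .222 [0.6314 0.0328] at .16 [0.6354 0.0521]
circ 307.5 213.5 41.6 at .208 [0.63   0.0465] at .222 [0.6292 0.0416] at .16 [0.6326 0.0635]
circ 305.5 104.5 49.4 at .208 [ 0.6306 -0.0373] at .222 [ 0.6298 -0.0369] at .16 [ 0.6333 -0.0387]
circ 317.5 68.5 59.4 at .208 [ 0.6218 -0.0613] at .222 [ 0.6216 -0.0594] at .16 [ 0.6227 -0.0679]
205 324 336 12 | 208 0 0 0 | 211 0 0 0 | 214 338 340 3 | 217 336 346 11 | 220 336 347 12 | 223 330 345 16 | 226 328 345 18 | 229 305 346 31 | 232 303 346 35 | 235 301 345 36 | 238 298 343 37 | 241 297 339 32 | 244 296 322 27 | 247 296 322 27 | 250 296 322 27 | 253 297 320 24 |
```

Run:
```python
from h import *
w,c=shot("wrist","w22.png"); s,cs=shot("scene","s22.png")
r=w[150:250,270:375,2]
print("red channel, every 4th");
for v in range(150,250,4): print(v,w[v,272:372:4,2])
print("scene red rows");
for v in range(212,246,2): print(v,[tuple(int(q) for q in s[v,u][::-1]) [0] for u in range(322,352)])
```

```text
red channel, every 4th
150 [185 189 184 184 190 186 186 192 198 205 197 206 204 205 205 204 196 196
 198 199 199 203 202 191 186]
154 [185 189 184 183 190 187 187 192 198 205 198 207 204 206 206 204 194 196
 199 199 200 203 201 191 188]
158 [184 189 184 183 190 186 187 192 197 204 197 206 205 206 206 203 195 197
 198 200 199 205 200 190 188]
162 [184 187 184 182 190 187 187 192 197 206 190 184 180 201 208 203 194 197
 199 199 200 205 199 190 188]
166 [184 186 183 184 189 187 186 193 161  95 113 136 115 113  99 170 196 197
 199 199 200 205 200 188 188]
170 [183 185 183 184 190 187 188 143 145 128 112  97  94 129 138 156 132 197
 200 200 199 205 200 189 188]
174 [184 186 182 184 190 186 142 135  62  67  75  76  79  66  52 130 165 153
 199 200 200 207 200 188 189]
178 [184 183 183 184 191 185 114  65  64  87 102 105  96  79  62  72  92 158
 194 199 200 207 199 188 189]
182 [184 183 182 184 191 153  62  94 106 109 113 116 109 113 107  86  71 113
 164 200 200 209 198 188 181]
186 [184 182 182 184 191  92  97 107 113 111 116 117 118 114 114 112  96  68
 127 200 200 208 199 187 175]
190 [18
[... 3518 characters left out ...]
, 74, 80, 91, 124, 141, 138, 140, 138, 138, 139, 112, 81, 76, 141, 192, 198, 197, 197, 196]
238 [198, 199, 197, 132, 148, 160, 163, 115, 119, 107, 71, 56, 77, 90, 114, 116, 115, 98, 110, 112, 97, 85, 97, 173, 170, 180, 195, 195, 196, 194]
240 [197, 203, 207, 163, 106, 140, 160, 163, 169, 129, 120, 121, 123, 124, 109, 105, 88, 87, 86, 118, 129, 166, 170, 159, 126, 193, 193, 193, 193, 193]
242 [118, 203, 206, 206, 164, 112, 114, 140, 143, 154, 169, 170, 161, 143, 150, 163, 159, 148, 155, 168, 165, 162, 138, 128, 192, 192, 192, 193, 196, 196]
244 [157, 179, 205, 203, 205, 205, 146, 116, 115, 118, 143, 153, 161, 152, 149, 154, 163, 168, 156, 126, 125, 116, 158, 190, 193, 197, 195, 193, 194, 193]
```

The small flask sits in its ring but leans about 0.25 rad towards +x,+y (its disc is at wrist pixel (312,227), expected (320,212)). I'll regrip the disc and bring it upright.

Request:
apply_moves --deltas "0.7 0.7 1.2 0 0 0 0;0.7 0 0 -3 0 0 0;0.7 0 0 -3 0 0 0;0.7 0 0 -2.5 0 0 0;0.7 0 0 -2 0 0 0;0.7 0 0 0 0 0 0;0.2 0 0 0 0 0 0;0.2 0 0 0 0 0 0;0.2 0 0 0 0 0 0;0.2 0 0 0 0 0 0;0.2 0 0 0 0 0 0"

```text
time_s: 60.55
position: [0.6239, 0.0571, 0.1786]
eef_rot: [-0.001, 0.708, -0.706, 0.0]
ft_force: [-4.1, 1.8, 5.4]
gripper_width: 0.0284
finger_force: 71.7
```

```bash
python3 st.py
```

```text
60.55 m [ 0.142  1.068 -0.085] f [-4.15  1.76  5.45] p [0.6239 0.0571 0.1786] yaw -89.9 jt6 -0.041 q6 -1.589
```

Request:
apply_moves --deltas "0.2 -0.15 -0.3 0.05 0 0 0;0.2 -0.15 -0.3 0.05 0 0 0;0.2 -0.1 -0.3 0 0 0 0;0.2 -0.1 -0.3 0 0 0 0;0.2 0 0 0 0 0 0"

```text
time_s: 61.18
position: [0.622, 0.0483, 0.1816]
eef_rot: [-0.006, 0.709, -0.706, 0.001]
ft_force: [0.6, 7.8, 9.6]
gripper_width: 0.0277
finger_force: 64.1
```

```bash
python3 st.py
```

```text
61.175 m [ 1.973 -0.1    0.003] f [0.61 7.75 9.63] p [0.622  0.0483 0.1816] yaw -89.8 jt6 -0.034 q6 -1.609
```

Request:
apply_moves --deltas "0.4 0 0 0 0 0 0;0.5 0 0 0 0 0 0;0.7 0 0 0 0 0 0;0.7 0 0 0 0 0 0;0.7 0 0 2 0 0 0;0.7 0 0 4 0 0 0;0.7 0 0 4 0 0 0;0.7 0 0 0 0 0 0"

```text
time_s: 62.18
position: [0.6208, 0.0445, 0.2821]
eef_rot: [-0.003, 0.708, -0.706, 0.003]
ft_force: [0.6, 0.5, -0.7]
gripper_width: 0.0599
finger_force: 0.0
```

```bash
cat > tilt.py <<'E'
from h import *
import sys
y,zd,zb,f=float(sys.argv[1]),float(sys.argv[2]),float(sys.argv[3]),sys.argv[4]
w,c=shot("wrist",f)
p=proj(c,[.6195,y,zd]);b=proj(c,[.6195,y,zb]); print("pred disc",p.round(1),"ball",b.round(1))
u0,v0=int(p[0]),int(p[1])
print("cols",np.arange(u0-44,u0+48,4))
for v in range(v0-40,v0+44,4): print(v,w[v,u0-44:u0+48:4,2])
E
python3 st.py; python3 tilt.py .045 .208 .157 w23.png
```

```text
62.175 m [ 0.032 -0.002 -0.011] f [ 0.58  0.47 -0.67] p [0.6208 0.0445 0.2821] yaw -89.9 jt6 0.0 q6 -1.609
pred disc [322.9 213.7] ball [322.9 196.1]
cols [278 282 286 290 294 298 302 306 310 314 318 322 326 330 334 338 342 346
 350 354 358 362 366]
173 [183 186 184 186 188 188 124 131  85  46  53  53  49  61 123 166 130 200
 199 199 203 205 196]
177 [183 185 183 185 189 168  96  66  76  63  69  65  65  74  69  73 156 142
 199 199 203 206 196]
181 [181 185 184 186 189 124  67  82 106 109 114 112 111 108  87  67  68 154
 200 200 203 204 195]
185 [182 184 184 186 183  62  96 108 111 112 116 117 113 113 110 103  68 112
 188 200 203 205 194]
189 [181 183 183 185 155  90 108 115 112 119 123 123 122 119 120 113 104  65
 177 199 205 205 194]
193 [183 183 184 186 121 106 116 120 126 127 131 133 131 128 126 121 114  86
 178 200 205 205 194]
197 [181 182 183 186 104 113 121 130 130 137 142 143 141 137 135 131 123 108
 183 202 205 204 193]
201 [181 183 182 187 101 114 129 133 140 146 147 146 147 147 142 138 130 114
 194 200 206 204 193]
205 [182 181 182 186 128 120 131 142 148 141 119 125 148 1
[... 528 characters left out ...]
02 192]
229 [182 177 177 188 193 188 144 167 165  96 113 102 159 171 155 191 196 202
 202 204 209 202 192]
233 [181 177 176 188 194 187 164 163 169 144 112 128 171 168 156 192 196 200
 202 204 210 203 191]
237 [181 176 176 188 193 187 189 160 165 168 167 171 167 160 139 193 197 200
 202 204 210 203 191]
241 [182 177 175 188 194 187 143  78 125 157 169 163 159 110  90  88 184 202
 202 205 209 203 192]
245 [182 177 174 188 195 137  86 169 169 167 172 148 153 136 160 137  83 187
 203 205 209 203 192]
249 [181 176 172 189 188 117 141 148 167 195 207 211 210 178 127 143 147  90
 203 205 209 203 192]
253 [182 176 172 188 127 158 129 170 195 201 208 212 213 217 192 153 155 117
 180 205 208 204 195]
```

The disc is still about 12 mm towards +y. I'll push it upright with shut fingers from the +y side, without any downward load.

Request:
apply_moves --deltas "0 -0.1 2.5 0 0 0 0;0 0 2.5 0 0 0 0;0 0 0 0 0 0 0;0 0 0 -3 0 0 0;0 0 0 -3 0 0 0;0 0 0 -2.5 0 0 0;0 0 -0.6 0 0 0 0;0 0 -0.4 0 0 0 0;0 0 -0.4 0 0 0 0;0 0 -0.4 0 0 0 0;0 0 -0.4 0 0 0 0;0 0 -0.3 0 0 0 0"

```text
time_s: 63.72
position: [0.6182, 0.0695, 0.1927]
eef_rot: [-0.0, 0.708, -0.706, 0.0]
ft_force: [-0.0, 0.2, 0.3]
gripper_width: 0.0002
finger_force: 0.2
```

```bash
python3 st.py
```

```text
63.725 m [ 0.087 -0.037  0.031] f [-0.03  0.19  0.29] p [0.6182 0.0695 0.1927] yaw -89.9 jt6 0.025 q6 -1.569
```

Request:
apply_moves --deltas "0 0 1.5 0 0 0 0;0 0 0 4 0 0 0;0.7 0 0 5 0 0 0;0.7 0 -2 0 0 0 0;0.7 0 -2 0 0 0 0;0.7 0 0 0 0 0 0;0.7 0 0 0 0 0 0"

```text
time_s: 64.6
position: [0.6174, 0.0447, 0.2806]
eef_rot: [0.001, 0.708, -0.706, -0.001]
ft_force: [-0.6, -0.3, -0.3]
gripper_width: 0.0597
finger_force: 0.0
```

```bash
python3 st.py; python3 tilt.py .045 .208 .157 w24.png
python3 - <<'E'
from h import *
s,cs=shot("scene","s24.png")
for v in range(210,246,3): print(v,[int(s[v,u,2]) for u in range(322,352)])
E
```

```text
64.6 m [0.02  0.051 0.037] f [-0.6  -0.26 -0.3 ] p [0.6174 0.0447 0.2806] yaw -89.9 jt6 -0.0 q6 -1.609
pred disc [317.6 213.9] ball [317.9 196.1]
cols [273 277 281 285 289 293 297 301 305 309 313 317 321 325 329 333 337 341
 345 349 353 357 361]
173 [183 185 184 186 188 188 130 126  68  64  67  71  69  55 114 163 133 197
 199 199 201 205 196]
177 [181 184 183 185 188 162  87  65  67  91 101 105  95  75  67  65 152 144
 199 199 202 207 196]
181 [181 184 183 185 189 107  62 100 106 109 111 113 111 108 104  76  71 154
 198 199 201 205 195]
185 [181 184 182 185 182  62 101 109 113 110 114 115 116 111 110 106  81  96
 179 199 203 205 196]
189 [182 182 183 186 154  95 106 114 117 120 120 121 121 120 117 113 105  68
 172 199 204 205 194]
193 [181 182 183 186 101 104 115 122 126 126 133 135 133 127 127 122 112  93
 176 199 204 205 195]
197 [181 182 182 186  98 110 121 128 131 137 140 142 140 136 134 130 125 109
 175 201 204 204 194]
201 [180 181 181 186 104 117 127 134 141 145 136 133 145 143 143 136 130 114
 185 200 205 205 194]
205 [181 181 181 186 117 121 134 143 133  97  90  90  94 132 1
[... 2361 characters left out ...]
136, 137, 143, 148, 151, 152, 155, 159, 160, 162, 161, 163, 162, 161, 157, 134, 207, 206, 204, 202]
234 [201, 201, 200, 170, 136, 86, 82, 87, 78, 117, 135, 138, 142, 142, 144, 145, 145, 148, 148, 150, 150, 152, 150, 130, 73, 175, 201, 202, 201, 200]
237 [198, 197, 199, 119, 158, 158, 126, 101, 55, 58, 96, 112, 76, 76, 60, 62, 82, 82, 66, 59, 93, 91, 89, 100, 169, 193, 196, 196, 196, 193]
240 [196, 203, 207, 163, 105, 139, 159, 160, 167, 128, 121, 117, 126, 125, 108, 108, 105, 108, 103, 117, 130, 165, 170, 161, 141, 193, 194, 194, 194, 194]
243 [139, 180, 205, 206, 204, 146, 113, 115, 124, 154, 168, 162, 162, 151, 145, 151, 150, 151, 152, 167, 161, 135, 121, 160, 193, 191, 195, 198, 196, 191]
```

Request:
apply_moves --deltas "0 0.1 2 0 0 0 0;0 0 2 0 0 0 0;0 0 0 -3 0 0 0;0 0 0 -3 0 0 0;0 0 0 -2.5 0 0 0;0 0 -0.8 0 0 0 0;0 0 -0.6 0 0 0 0;0 0 -0.4 0 0 0 0;0 0 -0.3 0 0 0 0;0 0 -0.3 0 0 0 0;0 0 -0.3 0 0 0 0;0 0 0 0 0 0 0"

```text
time_s: 66.2
position: [0.619, 0.0575, 0.1973]
eef_rot: [0.0, 0.708, -0.706, -0.0]
ft_force: [-0.2, 1.3, 0.4]
gripper_width: -0.0002
finger_force: 0.2
```

```bash
python3 st.py
```

```text
66.2 m [ 0.081  0.032 -0.004] f [-0.17  1.27  0.39] p [0.619  0.0575 0.1973] yaw -89.9 jt6 -0.009 q6 -1.588
```

Request:
apply_moves --deltas "0 0 2 0 0 0 0;0 0 0 4 0 0 0;0.7 0 0 5 0 0 0;0.7 0 -1.6 0 0 0 0;0.7 0 -1.6 0 0 0 0;0.7 0 0 0 0 0 0;0.7 0 0 0 0 0 0"

```text
time_s: 67.08
position: [0.6184, 0.0458, 0.2856]
eef_rot: [0.001, 0.708, -0.706, -0.001]
ft_force: [0.2, 0.4, -0.1]
gripper_width: 0.0596
finger_force: 0.0
```

```bash
python3 st.py; python3 tilt.py .045 .208 .157 w25.png | sed -n '1,2p;8,20p'
```

```text
67.075 m [-0.035 -0.026 -0.042] f [ 0.22  0.45 -0.09] p [0.6184 0.0458 0.2856] yaw -89.9 jt6 0.0 q6 -1.607
pred disc [318.8 210.5] ball [318.9 193.6]
cols [274 278 282 286 290 294 298 302 306 310 314 318 322 326 330 334 338 342
178 [182 183 183 183 189 137  59  99 107 110 107 107 108 107 102  95  89 149
 200 199 203 203 193]
182 [181 183 182 183 189  64  99 107 111 111 114 112 112 111 107 104  93 129
 194 199 203 202 193]
186 [181 183 182 185 171  82 106 110 115 119 118 122 125 120 113 110 103  80
 180 199 204 203 192]
190 [182 182 182 185 132 101 108 119 121 126 129 131 129 129 122 119 113  94
 180 199 205 202 192]
194 [181 181 181 185 120 112 119 125 132 132  99  91  92  92 114 129 120 105
 183 200 206 203 192]
198 [181 181 180 186 124 117 127 139 132  95 120 136 142 138 113 107 128 112
 183 200 207 202 192]
202 [182 180 180 185 151 121 133 144  97 132 158 164 163 161 165 123 126 111
```

The small flask is now nearly upright, with its disc within about 2 mm of plumb. Next is the last big flask.

Request:
apply_moves --deltas "0.7 -4 2.8 0 0 0 0;0.7 -5 3.8 0 0 0 0;0.7 -5 3.8 -4 0 0 0;0.7 -3.8 2.8 -3 0 0 0;0.7 0 0 -2.5 0 0 0;0.7 0 0 0 0 0 0;0.7 0 0 0 0 0 0"

```text
time_s: 68.0
position: [0.4499, 0.1715, 0.1996]
eef_rot: [-0.0, 0.708, -0.706, 0.0]
ft_force: [-0.0, -0.4, -0.1]
gripper_width: 0.0599
finger_force: 0.0
```

```bash
python3 fl.py .092 w26.png 16 40
```

```text
68.05 [0.4504 0.1714 0.2001] [ 0.3 -0.5 -0.2] 0.06021454919174503
[   0    0   81  227 6765] [31.6 66. ]
[ 142    0   47  229 3265] [165.  108.6]
[ 301  159   59   62 2841] [329.8 188.9]
[ 294  288   64   58 3055] [324.6 316.8]
[426 364  23  36 311] [436.  383.2]
disc under TCP at [320.1 200.7] 1cm +y: [320.  211.1]
circ 329.5 188.5 31.0 world [0.4419 0.16   0.092 ]
circ 39.5 41.5 33.8 world [0.6689 0.0427 0.092 ]
circ 25.5 35.5 38.2 world [0.6785 0.0386 0.092 ]
circ 330.5 204.5 18.5 world [0.4408 0.1751 0.092 ]
circ 63.5 43.5 32.7 world [0.6505 0.0441 0.092 ]
```

Request:
apply_moves --deltas "0.7 -0.95 0.4 0 0 0 0;0.7 0 0 -3 0 0 0;0.7 0 0 -3 0 0 0;0.7 0 0 -3 0 0 0;0.7 0 0 -2.5 0 0 0;0.7 0 0 -2.2 0 0 0;0.7 0 0 0 0 0 0;0.3 0 0 0 0 0 0;0.3 0 0 0 0 0 0;0.3 0 0 0 0 0 0;0.3 0 0 0 0 0 0;0.3 0 0 0 0 0 0"

```text
time_s: 69.6
position: [0.4412, 0.1758, 0.0635]
eef_rot: [-0.001, 0.708, -0.706, 0.001]
ft_force: [-0.9, -0.2, 5.5]
gripper_width: 0.0365
finger_force: 60.1
```

```bash
python3 st.py
```

```text
69.6 m [-0.001  0.015 -0.034] f [-0.87 -0.19  5.55] p [0.4412 0.1758 0.0635] yaw -89.9 jt6 0.0 q6 -1.335
```

Request:
apply_moves --deltas "0.3 0 0 2 0 0 0;0.3 0 0 4 0 0 0;0.3 0 0 5 0 0 0;0.3 0 0 5 0 0 0;0.3 0 0 1 0 0 0;0.3 3 -0.9 0 0 0 0;0.3 4 -1 0 0 0 0;0.3 4 -1 0 0 0 0;0.3 4 -1 0 0 0 0;0.3 2 -0.6 0 0 0 0;0.3 0.85 0 0 0 0 0;0.3 0 0 0 0 0 0"

```text
time_s: 71.1
position: [0.6176, 0.1306, 0.23]
eef_rot: [0.001, 0.708, -0.706, -0.001]
ft_force: [-0.2, 0.4, -2.0]
gripper_width: 0.0362
finger_force: 60.9
```

Request:
apply_moves --deltas "0.3 0 0 -1 0 0 0;0.3 0 0 -1 0 0 0;0.3 0 0 -0.8 0 0 0;0.3 0 0 -0.4 0 0 0;0.3 0 0 -0.3 0 0 0;0.3 0 0 -0.2 0 0 0;0.3 0 0 0 0 0 0"

```text
time_s: 71.97
position: [0.6194, 0.1308, 0.1966]
eef_rot: [-0.002, 0.708, -0.706, 0.001]
ft_force: [0.3, 1.3, 3.4]
gripper_width: 0.036
finger_force: 61.5
```

```bash
python3 st.py
```

```text
71.975 m [ 0.252 -0.067 -0.01 ] f [0.33 1.31 3.4 ] p [0.6194 0.1308 0.1966] yaw -89.9 jt6 -0.011 q6 -1.471
```

Request:
apply_moves --deltas "0.3 0 0.15 -0.1 0 0 0;0.3 0 0 -0.05 0 0 0;0.3 0 0 0 0 0 0"

```text
time_s: 72.35
position: [0.6197, 0.1322, 0.1959]
eef_rot: [-0.002, 0.708, -0.706, 0.002]
ft_force: [1.2, 1.1, 6.4]
gripper_width: 0.0361
finger_force: 61.7
```

```bash
python3 st.py
```

```text
72.35 m [ 0.138 -0.048  0.015] f [1.2  1.06 6.39] p [0.6197 0.1322 0.1959] yaw -89.9 jt6 -0.006 q6 -1.469
```

Request:
apply_moves --deltas "0.3 0 0 0.1 0 0 0;0.7 0 0 0 0 0 0;0.7 0 0 0 0 0 0;0.7 0 0 0 0 0 0;0.7 0 0 0 0 0 0;0.7 0 0 2 0 0 0;0.7 0 0 4 0 0 0;0.7 0 0 4 0 0 0;0.7 0 0 0 0 0 0;0.7 0 0 0 0 0 0"

```text
time_s: 73.6
position: [0.6184, 0.132, 0.2939]
eef_rot: [0.0, 0.708, -0.706, -0.0]
ft_force: [0.3, 0.3, -0.9]
gripper_width: 0.0596
finger_force: 0.0
```

```bash
python3 st.py; python3 tilt.py .131 .222 .164 w27.png | sed -n '1,44p'
```

```text
73.6 m [ 0.026 -0.032  0.026] f [ 0.28  0.31 -0.89] p [0.6184 0.132  0.2939] yaw -89.9 jt6 0.0 q6 -1.469
pred disc [319.1 212.8] ball [319.3 193.2]
cols [275 279 283 287 291 295 299 303 307 311 315 319 323 327 331 335 339 343
 347 351 355 359 363]
172 [175 171 177 188 113  80 104 108 110 111 113 112 108 108 107  90  71  80
 182 201 205 202 193]
176 [177 172 177 159  81 103 107 114 112 120 115 114 113 113 109 105  99  64
 131 202 205 203 194]
180 [177 172 175  80 101 106 112 115 118 116 118 121 118 118 118 111 105  97
  69 203 205 202 206]
184 [178 173 156  94 105 113 116 119 125 123 122 125 122 122 118 117 111 104
  73 181 206 201 207]
188 [178 173 115 103 113 120 121 129 131 130 128 133 130 128 125 122 118 112
  99 135 206 202 207]
192 [179 173  92 109 120 126 129 130 137 138 135 135 138 131 133 127 123 117
 108 118 205 203 207]
196 [178 173  94 115 124 129 132 129 114 106 112 125 147 140 140 136 133 123
 116 112 206 203 207]
200 [179 174  99 119 127 135  91  96 108 113 108  99  91 127 142 143 138 130
 118 142 206 204 205]
204 [180 173 125 121 136  99 118 146 162 161 159 134 117  93
[... 504 characters left out ...]
200 199
 205 204 204 207 199]
228 [201 206 204 109 131 163 155 159 138 114 123 157 153 158 151  88 106 108
 130 134 201 202 192]
232 [200 208 214 109 109 146 157 156 164 156 159 152 157 154 120  58  67 106
 111 107 201 207 202]
236 [203 208 203 108 111 110 143 161 159 159 152 157 154 134  85  87  79 110
 111 106 206 202 202]
240 [202 207 205 200 188 189 137  96 129 140 138 121  74  62  87  87 115 185
 186 184 201 208 202]
244 [200 204 211 203 204 206 150  78  55  56  59  65  61  57  55  78 121 208
 207 204 202 207 203]
248 [200 207 203 205 204 200 149  69  62  99 100  95 100 102  63  66 137 210
 209 204 203 204 205]
252 [201 207 200 204 203 212 154  63 104  61  51  45  36  45 108  60 138 210
```

The last flask leans about 0.13 rad towards +y, so I'll give it a gentle nudge the same way.

Request:
apply_moves --deltas "0 0.1 2.5 0 0 0 0;0 0 2.5 0 0 0 0;0 0 0 -3 0 0 0;0 0 0 -3 0 0 0;0 0 0 -2.1 0 0 0;0 0 -0.8 0 0 0 0;0 0 -0.6 0 0 0 0;0 0 -0.5 0 0 0 0;0 0 -0.5 0 0 0 0;0 0 -0.4 0 0 0 0;0 0 -0.4 0 0 0 0;0 0 0 0 0 0 0"

```text
time_s: 75.15
position: [0.6195, 0.1497, 0.2135]
eef_rot: [-0.0, 0.708, -0.706, 0.0]
ft_force: [-0.1, 1.3, 0.2]
gripper_width: 0.0002
finger_force: 0.6
```

```bash
python3 st.py
```

```text
75.15 m [ 0.203 -0.081 -0.014] f [-0.08  1.28  0.23] p [0.6195 0.1497 0.2135] yaw -89.9 jt6 -0.006 q6 -1.441
```

Request:
apply_moves --deltas "0 0 2 0 0 0 0;0 0 0 4 0 0 0;0.7 0 0 4 0 0 0;0.7 0 -1.6 0 0 0 0;0.7 0 -2.2 0 0 0 0;0.7 0 0 0 0 0 0;0.7 0 0 0 0 0 0"

```text
time_s: 76.03
position: [0.6188, 0.1316, 0.2917]
eef_rot: [0.001, 0.708, -0.707, -0.001]
ft_force: [-0.2, 0.9, -0.3]
gripper_width: 0.0596
finger_force: 0.0
```

```bash
python3 st.py; python3 tilt.py .131 .222 .164 w28.png | sed -n '1,3p;15,40p'
```

```text
76.025 m [-0.029  0.025  0.015] f [-0.16  0.89 -0.29] p [0.6188 0.1316 0.2917] yaw -89.9 jt6 -0.001 q6 -1.469
pred disc [319.3 214.1] ball [319.3 194.1]
cols [275 279 283 287 291 295 299 303 307 311 315 319 323 327 331 335 339 343
 347 351 355 359 363]
 110 102 206 203 207]
198 [179 172  93 115 127 134 101 128 157 164 160 165 146 120  92 135 136 127
 116 110 205 203 207]
202 [179 172 101 122 131 111 142 160 163 160 165 156 159 156 136 102 140 132
 121 122 205 204 206]
206 [179 173 124 124 133 129 160 161 160 166 159 161 156 160 165 120 140 135
 124 170 204 203 205]
210 [179 172 166 116 131 154 159 159 159 161 160 156 158 164 157 147 139 136
 116 200 205 203 205]
214 [180 174 171 125 131 158 158 162 112 156 153 150 120 156 158 151 137 137
 138 204 204 205 204]
218 [180 175 169 187 118 157 160 155 113 116 141 119 117 156 151 154 140 112
 203 204 205 206 203]
222 [182 174 169 187 188 152 154 155 151 107  96 107 154 149 154 147 127 194
 203 204 204 206 202]
226 [186 179 175 176 188 151 153 151 155 159 153 154 148 153 150 157 199 199
 204 205 204 207 200]
230 [201 208 198 110 112  82 138 154 160 152 154 148 152 151 144  60  64  82
 108 109 200 202 201]
234 [198 210 205 110 111 110  69 110 150 155 150 153 149 125  58  65  74 111
 110 107 201 208 205]
238 [203 207 199 114 114 112  80  81  89  97  98  82  80  93  95  89  80 108
 110 107 206 204 202]
242 [201 204 206 210 200 202 147  83  74  57  58  58  58  57  72  87 122 205
 206 206 203 209 204]
246 [201 205 212 200 203 205 143  75  56  58  69  81  69  59  55  76 121 207
```

Request:
apply_moves --deltas "0.7 0 -4.5 0 0 0 0;0.7 0 -4.2 0 0 0 0;0.7 0 0 0 0 0 0;0.7 0 0 0 0 0 0"

```text
time_s: 76.58
position: [0.6192, 0.0455, 0.2929]
eef_rot: [-0.0, 0.708, -0.706, -0.001]
ft_force: [0.6, 0.6, 0.2]
gripper_width: 0.0599
finger_force: 0.0
```

```bash
python3 st.py; python3 tilt.py .045 .208 .157 w29.png | sed -n '1,3p;12,34p'
```

```text
76.575 m [ 0.063  0.027 -0.036] f [0.64 0.61 0.25] p [0.6192 0.0455 0.2929] yaw -89.9 jt6 -0.0 q6 -1.608
pred disc [320. 208.] ball [320.  191.9]
cols [276 280 284 288 292 296 300 304 308 312 316 320 324 328 332 336 340 344
 348 352 356 360 364]
183 [181 182 181 184 177  72 104 111 113 116 116 117 119 115 109 106  95 115
 200 200 206 197 185]
187 [181 182 181 184 137  98 105 116 121 123 126 127 128 124 118 113 102  87
 199 200 206 198 185]
191 [181 181 181 185 117 109 117 122 128 132 109  94  93 112 128 122 114  86
 200 199 207 196 185]
195 [181 180 180 185 106 115 125 137 136  95 114 123 127 121  99 127 123  94
 199 201 207 197 186]
199 [181 180 180 185 134 121 132 143  95 130 157 163 164 160 150 112 124 104
 200 202 206 197 187]
203 [181 178 179 184 176 121 136 136 123 158 163 161 162 165 161 143 126 153
 199 202 207 197 188]
207 [182 178 178 185 192 108 139 134 150 158 151 158 158 129 163 160 114 195
 199 202 206 197 187]
211 [182 177 177 186 191 175 126 144 150 156 122 137 131 107 162 164 174 198
 199 203 206 197 188]
215 [181 176 176 185 191 186 168 126 151 155 154 110 113 157 163 153 194 199
 199 201 206 197 189]
219 [180 176 175 186 191 186 189 190 168 155 154 157 159 157 156 169 198 199
 199 203 206 196 190]
223 [181 175 175 186 192 185 187 191 197 177 158 157 154 156 178 193 198 198
 200 203 206 196 190]
227 [181 176 174 187 192 185 187 191 196 200 208 205 208 215 200 193 198 198
```

Request:
apply_moves --deltas "0.7 0 -4.4 0 0 0 0;0.7 0 -4.2 0 0 0 0;0.7 0 0 0 0 0 0;0.7 0 0 0 0 0 0"

```text
time_s: 77.12
position: [0.6194, -0.0397, 0.2932]
eef_rot: [-0.0, 0.708, -0.706, -0.0]
ft_force: [0.2, -0.3, -0.3]
gripper_width: 0.0602
finger_force: 0.0
```

```bash
python3 st.py; python3 tilt.py -.041 .222 .164 w30.png | sed -n '1,3p;12,40p'
```

```text
77.125 m [ 0.054  0.016 -0.009] f [ 0.21 -0.27 -0.26] p [ 0.6194 -0.0397  0.2932] yaw -89.8 jt6 0.0 q6 -1.747
pred disc [320.4 212.6] ball [320.4 192.9]
cols [276 280 284 288 292 296 300 304 308 312 316 320 324 328 332 336 340 344
 348 352 356 360 364]
188 [182 187 135  97 106 115 120 121 122 125 129 126 125 125 128 120 117 111
 102 106 195 189 178]
192 [182 186 116 104 115 118 127 121  95  87  86  87 106 126 131 129 124 116
 111  83 196 189 177]
196 [183 186 102 108 120 126 103  98 116 121 121 120 103  84 129 134 132 123
 117  95 196 188 176]
200 [182 184 117 113 125 112 112 147 158 155 153 161 150 119  91 135 136 129
 121 104 196 188 177]
204 [182 183 154 114 128 112 156 155 157 156 154 161 154 153 126  99 138 132
 124 130 196 188 177]
208 [182 183 179 108 126 148 157 155 157 157 155 160 154 150 153 113 139 133
 118 181 196 188 177]
212 [181 181 181 133 123 156 157 156 127 157 152 149 151 149 153 133 141 135
 102 193 196 187 177]
216 [180 181 179 177 126 156 158 156  92 152 148 141 136 147 152 142 138 117
 186 191 197 186 178]
220 [180 180 179 177 162 153 157 155 113  96 104  88 146 147 150 142 121 173
 192 193 196 186 178]
224 [180 179 179 177 180 147 154 154 147 127 123 141 152 146 150 142 187 191
 192 193 195 186 180]
228 [179 178 178 177 182 165 153 155 147 148 153 149 151 147 144 185 190 192
 192 193 195 184 181]
232 [180 178 178 177 181 180 167 152 146 146 153 149 150 149 184 188 190 193
 192 194 196 184 181]
236 [179 177 178 178 182 180 180 179 110 137 149 137 107  79 154 188 190 192
 193 195 194 184 180]
240 [176 175 177 178 181 180 164  87 136 112 139 130 139 126 112 103 191 193
 193 195 194 184 180]
244 [174 175 177 178 181 179  92 140 150 134 100  96 116 144 170 144 129 192
```

Run:
```python
from h import *
t,ct=shot("top","tf.png"); g=t.max(2)
k=(g[138:158,408:426]<60)
print("ball dark rows",[(r+138,int(k[r].sum())) for r in range(20)])
s,cs=shot("scene","sf.png"); m=cv2.inRange(cv2.cvtColor(s,cv2.COLOR_BGR2HSV),(0,120,50),(10,255,255))
for y,z,r in ((.131,.164,14),(.045,.157,11),(-.041,.164,14)):
    p=proj(cs,[.6195,y,z])+[1.4,-.5]; v=int(round(p[1])); row=np.where(m[v-1:v+2,int(p[0])-22:int(p[0])+22].any(0))[0]+int(p[0])-22
    col=np.where(m[v-30:v+22,int(p[0])])[0]+v-30
    print("pred",p.round(1),"cols",row.min(),row.max(),"rows",col.min(),col.max())
```

```text
ball dark rows [(138, 0), (139, 0), (140, 0), (141, 0), (142, 0), (143, 0), (144, 5), (145, 8), (146, 8), (147, 8), (148, 8), (149, 8), (150, 8), (151, 10), (152, 6), (153, 5), (154, 6), (155, 6), (156, 6), (157, 6)]
pred [361.5 213.3] cols 339 375 rows 196 226
pred [335.8 230.9] cols 313 346 rows 215 241
pred [308.3 246.4] cols 296 322 rows 228 260
```

```bash
python3 -c "
from station import manip
print(manip.finish_job())"
```

```text
the job is handed in; nothing more can be done
None
```

I handed the job in at about 77 s, and no verdict came back. The key stands in its block and all three flasks sit in rings of their own size, leaning under 0.1 rad. The setscrew reads about 0.97 rad tight, judged only from its hexagon angle. The lever still moved under a 3 N push after tightening, so I can't be sure the stage is really locked; the shaft rests about 0.04 rad from level.

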